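Find the free card slot with the feeler blade

TASK

One of the four identical card slots in the top of the small white instrument module is free, while the other three have a transit blank hidden inside. Take the steel feeler blade from its white block by the black handle and slide it gently down into the slots until you find the one that takes it fully, with its shoulder down on the module; where it jams, draw it out without forcing it (a push of 40 N damages it). Leave the blade fully home and let go of it in the free slot, to mark it for the technician, and do not disturb the jar, the screwdriver or the beaker.

Things in the scene. Friction and masses are not known exactly. Their poses are not given: they have to be found in the camera images.
- module: White and grey instrument module fixed to the bench, 150 mm (x) by 204 mm (y) by 80 mm high, with a flat aluminium lid. Origin at the centre of its underside, z up. Four identical slots in the lid, in a row along its y, 44 mm apart. In three of them, at random, a rigid blank stops the tip hard 22 to 38 mm below the lid; in the free one nothing stops it until the shoulder lands on the lid.
- slot1 (a point): Centre of the mouth of the first (module's +y end) card slot, on the top face of the module, 80 mm above the bench. Axes: x along the slot, y across, z up. Each slot is 34 mm long, 6 mm wide, with a 3 mm lead-in chamfer, straight walls for 20 mm and a wider chamber below. A black dust brush without resistance hides the inside. Springs 14 mm down resist the tip with 4 to 6 N, then drag lightly: it does not drop in by its own weight.
- slot2 (a point): Centre of the mouth of the second card slot, on the top face of the module, 80 mm above the bench. Axes: x along the slot, y across, z up. Each slot is 34 mm long, 6 mm wide, with a 3 mm lead-in chamfer, straight walls for 20 mm and a wider chamber below. A black dust brush without resistance hides the inside. Springs 14 mm down resist the tip with 4 to 6 N, then drag lightly: it does not drop in by its own weight.
- slot3 (a point): Centre of the mouth of the third card slot, on the top face of the module, 80 mm above the bench. Axes: x along the slot, y across, z up. Each slot is 34 mm long, 6 mm wide, with a 3 mm lead-in chamfer, straight walls for 20 mm and a wider chamber below. A black dust brush without resistance hides the inside. Springs 14 mm down resist the tip with 4 to 6 N, then drag lightly: it does not drop in by its own weight.
- slot4 (a point): Centre of the mouth of the fourth (module's -y end) card slot, on the top face of the module, 80 mm above the bench. Axes: x along the slot, y across, z up. Each slot is 34 mm long, 6 mm wide, with a 3 mm lead-in chamfer, straight walls for 20 mm and a wider chamber below. A black dust brush without resistance hides the inside. Springs 14 mm down resist the tip with 4 to 6 N, then drag lightly: it does not drop in by its own weight.
- blade: Feeler blade, 106 mm high, 0.08 to 0.17 kg. Steel blade 22 mm wide (its x), 4 mm thick (its y), 46 mm long, the lowest 4 mm only 2 mm thick and 16 mm wide; a dark steel shoulder 40 (x) by 20 by 8 mm, a black handle 28 mm wide (x), 14 mm thick (y), from 54 to 106 mm above the tip. Origin at the centre of the tip, z up along the handle. It stands in the white block, shoulder on top.
- blade_tip (a point): Centre of the lower end of the blade (the blade's origin).
- blade_shoulder (a point): Centre of the underside of the blade's shoulder, 46 mm above the tip; the part that lands on the lid.
- stand: White plastic block fixed to the bench, 70 by 60 by 55 mm high, with a slot of 28 by 8 mm for the blade, long side along its x. Origin at the centre of its underside.
- reagent: Bystander: glass jar with blue cap, 60 mm diameter, 120 mm high; origin under its centre.
- driver: Bystander: screwdriver lying on the bench.
- beaker: Bystander: small white ceramic beaker, 56 mm diameter, 70 mm high; origin under its centre.
Not all that is in view belongs to the job. Leave any yellow look-alike of the blade alone. Leave any brown look-alike of the stand alone.

How it is judged:
By the outcome, as a careful person would: the job done as asked, in the order asked, and still so for the second after the job is handed in, with the robot touching nothing.
It also fails if it takes over 72 s, if anything falls off the work surface, if the arm or the gripper's body presses on something with over 40 N, if the wrist force passes 120 N, or if a joint passes its speed limit or range.

ROBOT

A 6-joint arm with a two-finger parallel gripper is mounted at the origin on the work surface. World frame = base frame: x ahead of the robot, y to its left, z up, the work surface at z = 0. Lengths are in m, angles in rad, forces in N, time in s.
With the tool pointing down it reaches from about 0.4 to 0.825 m from the base axis. Payload 7 kg.
Tool frame: the origin (TCP) lies midway between the tips of the shut fingers; the grasp point (between the pads) lies manip.tcp_to_grasp behind it (manip.tcp_to_grasp is the distance from the TCP to the grasp point, in m); z points along the fingers, y is the direction in which the jaws open and shut (so a half turn about z gives the same grasp; the last joint's range is limited). The gripper opens to 85 mm and grips with 20 to 120 N. Pads are 22 mm wide; open, the fingers measure 114 mm over their backs; the gripper's body (76 mm by 85 mm) begins 54 mm behind the grasp point. The pads swing forward as they close: fully open they stand 13 mm farther back than shut.
Start: joints at [-0.826, 0.359, 0.012, 0, -1.224, -0.288], TCP at [0.298, -0.606, 0.231] pointing down, gripper open.
Joint ranges: [-3.07, 3.07], [-1.43, 2.12], [-1.02, 1.25], [-3.03, 1.67], [-3.05, -0], [-3.03, 3.03]. Speed limits (rad/s): [2.39, 2.39, 3.01, 3.14, 3.14, 3.14].

INTERFACE

Orientations are given as a rotation vector (axis times angle).
In Python, from cell import manip gives the robot as it stands.
- The arm moves only by the tool move_arm, never from a script. Its argument "targets" is a list of rows, each an object of numbers: "x", "y", "z": the shift along the tool's x, y, z normalised to -1 to 1, where 1 is 0.3 m; "wx", "wy", "wz": the turn, a rotation vector about the tool's x, y, z normalised to -1 to 1, where 1 is 360 degrees. A call has exactly 10 rows; each row shifts and turns the commanded pose from where the row before left it, along the tool's axes as they then stand; what a row does not reach is not made up. A row lasts 1/12 s, in which the tool goes at most 41.7 mm and 7.16 degrees, less where a joint would pass 70% of its speed; a pose out of reach is approached as far as the arm can. A call with a number of a shift or a turn outside -1 to 1 is refused whole. A call with a gripper value outside its range is refused whole. "fingers" is the opening, from 0 (shut) to 1 (fully open), set as the call begins (left out, the last holds). The fingers move at their own pace and stop on an object; "squeeze" is the grip in N (left out, the last holds). Time passes only in rows, so rows that do not move let the fingers close, or fill a call up. It gives the time, the measured TCP pose, the force and the opening at its end, in the units of the state.
- manip.get_state(): the state, without advancing time (a new reading comes with each control period).
- manip.read_camera(name): name is "scene" or "top" or "wrist"; returns the picture (480x640x3 uint8, red, green, blue); there is no depth.
- manip.camera_info(name): a dict with "mtx" (3x3 intrinsics, pixels), "D" ([k1, k2, p1, p2, k3] as OpenCV has them; the pictures are not rectified), "extrinsics" (4x4, takes a point from world to camera coordinates); the wrist camera has in their place "tool_from_camera" (4x4, takes a point from camera to tool coordinates, whose origin is the TCP and whose axes are the flange's). Camera axes: x right, y up, looking along -z (the intrinsics and any distortion apply to the point x, -y, -z); pixel columns grow to the right and rows downward; lengths in m; the calibration is good to about 2 mm. A picture is of the moment at which its call begins: read the wrist's pose just before it. camera_info takes no time and is no camera call.
- manip.job_done(): hands the job in, once; it reports no verdict.
The state is a dict: "clock": time; "q": joint angles; "joint_velocities": joint speeds; "tau": joint torques, N m; "position": TCP position; "orientation": TCP orientation; "ft_force": force on the tool from outside, world axes, zero at the start; "torque": the same for the moment, N m; "opening": finger opening in m.
Only numpy, scipy, OpenCV 4.12 (cv2) and the standard library are available. Lean on these libraries where they do the work, as an engineer would, in place of code of your own. Each camera call takes 0.05 s, during which the arm holds its last target. There are 200 camera calls.

## Working session

There is one attempt and no reset: what is moved stays moved. The work goes in short steps, Python scripts to look and compute and a tool call to move; the robot and the scene stay as the last step left them, time stands still between calls to the robot, and variables do not carry over. Pictures are saved under pics/ and viewed, about 8 in all and at most 12, crops included, and the job is handed in when it is done.

Besides the shell and the picture viewer there is one more tool, called after "Request:" as name(argument=value, ...), one argument or row to a line, values as JSON. move_arm: Moves the arm, as the interface text tells. Scaled input: -1 to 1 covers 0.3 m each way for a shift and 360 degrees each way for a turn. Its arguments: {"type":"object","properties":{"targets":{"type":"array"},"fingers":{"type":"number"},"squeeze":{"type":"number"}},"required":["targets"]}

```bash
mkdir -p pics; ls; python3 - <<'E'
from cell import manip
import cv2
s=manip.get_state();print({k:s[k] for k in('clock','position','orientation','ft_force','opening')},manip.tcp_to_grasp)
for n in('scene','top','wrist'):
    cv2.imwrite(f'pics/{n}0.png',manip.read_camera(n)[:,:,::-1]);print(n,manip.camera_info(n))
E
```

```text
pics
{'clock': 0.0, 'position': array([ 0.2974885 , -0.60536092,  0.23032308]), 'orientation': array([ 7.10963088e-01, -3.05952809e+00, -2.59008643e-03]), 'ft_force': array([ 0.43407696,  0.29979423, -0.15070184]), 'opening': 0.08544654722015863} 0.0187
scene {'mtx': array([[582.29622962,   0.        , 321.1210336 ],
       [  0.        , 582.29622962, 233.35245998],
       [  0.        ,   0.        ,   1.        ]]), 'D': array([-0.12417496,  0.        ,  0.        ,  0.        ,  0.        ]), 'extrinsics': array([[ 0.73315149,  0.67959589, -0.02526496, -0.37725327],
       [-0.35433492,  0.41344033,  0.83875733,  0.14119153],
       [ 0.58046159, -0.60598393,  0.54391895, -1.4114097 ],
       [ 0.        ,  0.        ,  0.        ,  1.        ]])}
top {'mtx': array([[467.00421043,   0.        , 319.18576263],
       [  0.        , 467.00421043, 229.94581854],
       [  0.        ,   0.        ,   1.        ]]), 'D': array([0.02184014, 0.        , 0.        , 0.        , 0.        ]), 'extrinsics': array([[ 1.74519547e-02, -9.99847642e-01,  3.49463004e-04,
        -6.00045757e-02]
[... 168 characters left out ...]
1],
       [ 0.00000000e+00,  0.00000000e+00,  0.00000000e+00,
         1.00000000e+00]])}
wrist {'mtx': array([[353.71942293,   0.        , 318.06217928],
       [  0.        , 353.71942293, 240.49956429],
       [  0.        ,   0.        ,   1.        ]]), 'D': array([-0.01479151,  0.        ,  0.        ,  0.        ,  0.        ]), 'tool_from_camera': array([[ 1.06035514e-03,  9.63968301e-01,  2.66015019e-01,
         6.76493623e-02],
       [ 9.99999074e-01, -7.95109416e-04, -1.10480187e-03,
        -3.51035146e-04],
       [-8.53482930e-04,  2.66015944e-01, -9.63968251e-01,
        -1.42055975e-01],
       [ 0.00000000e+00,  0.00000000e+00,  0.00000000e+00,
         1.00000000e+00]])}
```

View pics/top0.png

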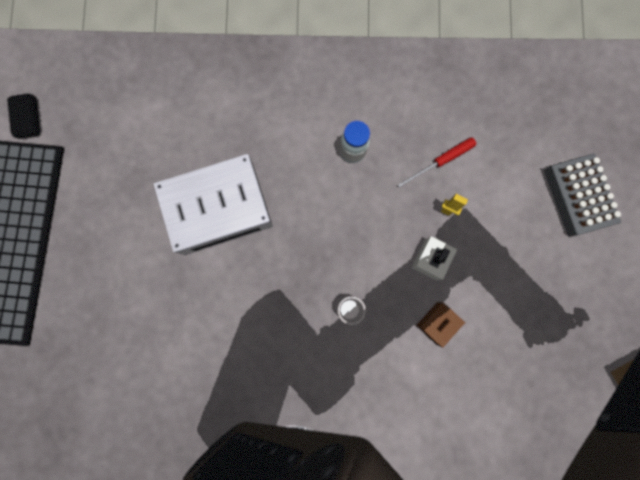

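View pics/scene0.png

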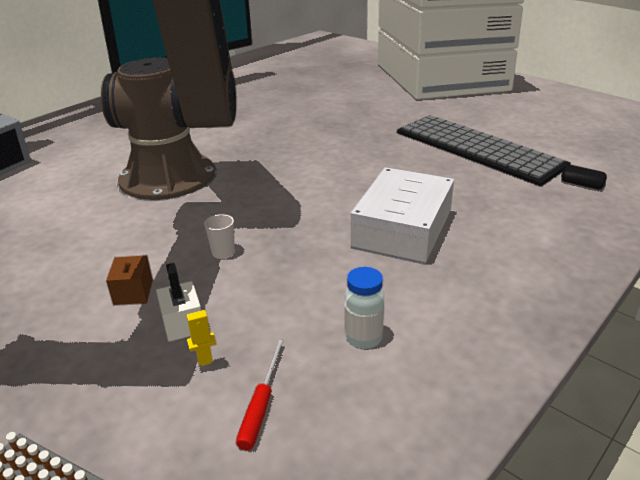

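The top view shows the module lid with corners near (155,184), (248,156), (269,219) and (175,250), and slots 1–4 at about (181,212), (201,205), (222,198) and (242,192). The stand with the black handle is near (437,257). The yellow decoy is at (455,205), the beaker at (351,309) and the jar at (356,138). Next I'll enlarge crops.

```bash
python3 - <<'E'
import cv2,numpy as np
t=cv2.imread('pics/top0.png');s=cv2.imread('pics/scene0.png')
a=cv2.resize(t[150:255,150:275],(750,630)[:2],interpolation=3)[:600]
b=cv2.resize(t[225:290,405:470],(390,390),interpolation=3)
c=cv2.resize(s[255:345,150:220],(303,390),interpolation=3)
cv2.imwrite('pics/c.png',np.hstack([b,c]))
cv2.imwrite('pics/a.png',cv2.resize(t[150:250,150:275],(750,600),interpolation=3))
E
cat > h.py <<'E'
from cell import manip
import numpy as np,cv2
from scipy.spatial.transform import Rotation as R
F=np.diag([1,-1,-1.])
def ray(name,uv,pose=None):
    i=manip.camera_info(name)
    p=cv2.undistortPoints(np.array([[uv]],float),i['mtx'],i['D'])[0,0]
    d=F@np.array([p[0],p[1],1])
    if name=='wrist':
        T=np.eye(4);T[:3,:3]=R.from_rotvec(pose[1]).as_matrix();T[:3,3]=pose[0];M=T@i['tool_from_camera']
    else: M=np.linalg.inv(i['extrinsics'])
    return M[:3,3],M[:3,:3]@d
def at(name,uv,z,pose=None):
    o,d=ray(name,uv,pose);return o+d*(z-o[2])/d[2]
def st():
    s=manip.get_state();print({k:np.round(s[k],4) for k in('clock','q','position','orientation','ft_force','torque','opening')});return s
E
```

```text
(no output)
```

View pics/c.png

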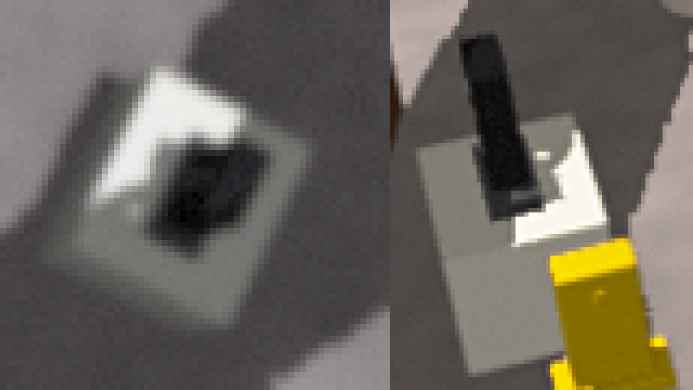

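The stand's top corners are clear in the scene crop, at about (156,290), (193,281), (201,307) and (163,315). The handle top is near (170,264).

```bash
python3 - <<'E'
from h import *
c=np.array([at('scene',p,.055) for p in[(156.5,289.6),(192.7,280.9),(200.8,307),(163.2,315.5)]])
print(c.round(4),c.mean(0));
for i in range(4):
    d=c[(i+1)%4]-c[i];print(np.linalg.norm(d),np.degrees(np.arctan2(d[1],d[0])))
print('handle scene',at('scene',(150+92/4.33,255+40/4.33),.115),'top',at('top',(405+225/6,225+170/6),.115))
print('stand top crn',[at('top',(405+x/6,225+y/6),.055).round(4) for x,y in[(155,68),(315,150)]])
s=[at('top',p,.08) for p in[(181,212),(201,205),(222,198),(242,192)]];print(np.round(s,4))
k=np.array([at('top',p,.08) for p in[(155,184),(248,156),(269,219),(175,250)]]);print(k.round(4),k.mean(0))
for i in range(4):
    d=k[(i+1)%4]-k[i];print(np.linalg.norm(d),np.degrees(np.arctan2(d[1],d[0])))
print('yellow',at('top',(455,205),.09),'beaker',at('top',(351,309),.07),'jar',at('top',(356,133),.12))
s=st();print(R.from_rotvec(s['orientation']).as_matrix().round(3))
E
```

```text
[[ 0.4318 -0.3064  0.055 ]
 [ 0.4582 -0.2519  0.055 ]
 [ 0.5227 -0.2842  0.055 ]
 [ 0.4949 -0.3364  0.055 ]] [ 0.47692996 -0.29471267  0.055     ]
0.060591314935668786 64.13075634093427
0.07217364922358714 -26.660637615414274
0.05907908128260432 -118.074068784604
0.0698961126833878 154.58907859095814
handle scene [ 0.46827276 -0.2901178   0.115     ] top [ 0.47719294 -0.29278714  0.115     ]
stand top crn [array([ 0.5182, -0.2849,  0.055 ]), array([ 0.4905, -0.3399,  0.055 ])]
[[0.5564 0.2337 0.08  ]
 [0.5717 0.1935 0.08  ]
 [0.5872 0.151  0.08  ]
 [0.6006 0.1103 0.08  ]]
[[0.6142 0.2907 0.08  ]
 [0.6777 0.1008 0.08  ]
 [0.545  0.0526 0.08  ]
 [0.4779 0.2412 0.08  ]] [0.5787033  0.17133384 0.08      ]
0.2002326617145198 -71.50349614331651
0.14120852020097904 -160.04602791651885
0.20019295801010714 109.59829230712518
0.1450586681908272 19.945591338817664
yellow [ 0.57886904 -0.32668247  0.09      ] beaker [ 0.36543243 -0.11786812  0.07      ] jar [ 0.71734164 -0.12176818  0.12      ]
{'clock': np.float64(0.15), 'q': array([-8.2590e-01,  3.5930e-01,  1.1300e-02, -2.0000e-04, -1.2241e+00,
       -2.8810e-01]), 'position': array([ 0.2975, -0.6055,  0.2306]), 'orientation': array([ 7.1100e-01, -3.0597e+00, -1.8000e-03]), 'ft_force': array([ 0.6662, -0.6563,  0.1983]), 'torque': array([-0.0366, -0.0381,  0.029 ]), 'opening': np.float64(0.0853)}
[[-0.898 -0.441 -0.001]
 [-0.441  0.898  0.001]
 [ 0.     0.001 -1.   ]]
```

View pics/wrist0.png

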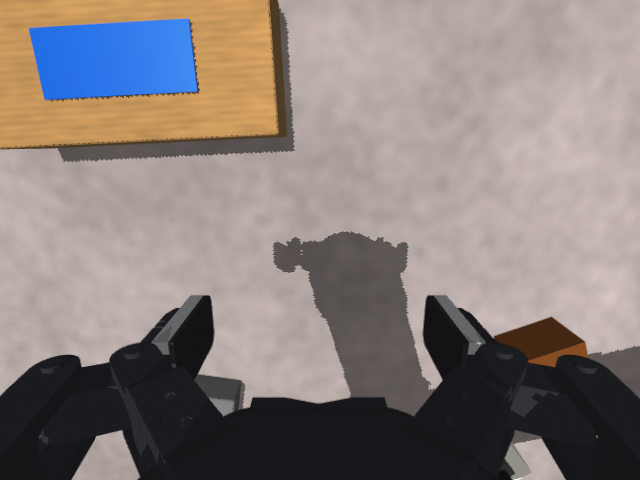

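The wrist view shows only the open fingers and bench clutter, so it tells me nothing about the job yet. I'll write a planner for the row values and go above the blade.

```bash
cat >> h.py <<'E'
def plan(pos,yaw_y,n=10,via=None):
    """rows to reach TCP pos, tool down, jaw axis (tool y) at world yaw_y deg (mod 180, nearest)"""
    s=manip.get_state();R0=R.from_rotvec(s['orientation']);p0=s['position']
    best=None
    for k in(0,180):
        a=np.radians(yaw_y+k);y=np.array([np.cos(a),np.sin(a),0]);z=np.array([0,0,-1.]);x=np.cross(y,z)
        Rt=R.from_matrix(np.c_[x,y,z]);w=(R0.inv()*Rt).as_rotvec()
        if best is None or np.linalg.norm(w)<np.linalg.norm(best):best=w
    w=best/n;d=(np.array(pos)-p0)/n;Rc=R0;rows=[]
    print('turn/row',np.degrees(w).round(2),'mm/row',np.linalg.norm(d)*1000, 'dyaw',np.degrees(best).round(1))
    import json
    for i in range(n):
        t=Rc.inv().apply(d)/.3;ww=w/(2*np.pi)
        rows.append({**{k:round(float(v),4) for k,v in zip(('x','y','z'),t)},**{k:round(float(v),4) for k,v in zip(('wx','wy','wz'),ww) if abs(v)>2e-4}})
        Rc=Rc*R.from_rotvec(w)
    print(json.dumps(rows))
E
python3 -c "
from h import *
plan((.477,-.294,.21),64)"
```

```text
turn/row [ 0.01 -0.    5.22] mm/row 36.01043588822077 dyaw [ 0.1 -0.  52.2]
[{"x": -0.0995, "y": 0.0668, "z": 0.0069, "wz": 0.0145}, {"x": -0.093, "y": 0.0756, "z": 0.0069, "wz": 0.0145}, {"x": -0.0857, "y": 0.0837, "z": 0.0069, "wz": 0.0145}, {"x": -0.0778, "y": 0.0912, "z": 0.0069, "wz": 0.0145}, {"x": -0.0692, "y": 0.0979, "z": 0.0069, "wz": 0.0145}, {"x": -0.06, "y": 0.1038, "z": 0.0069, "wz": 0.0145}, {"x": -0.0503, "y": 0.1088, "z": 0.0069, "wz": 0.0145}, {"x": -0.0402, "y": 0.1129, "z": 0.0069, "wz": 0.0145}, {"x": -0.0298, "y": 0.1161, "z": 0.0069, "wz": 0.0145}, {"x": -0.0191, "y": 0.1183, "z": 0.0069, "wz": 0.0145}]
```

Request:
move_arm(
  targets=[
    {"x": -0.1,"y": 0.067,"z": 0.007,"wz": 0.0145},
    {"x": -0.093,"y": 0.076,"z": 0.007,"wz": 0.0145},
    {"x": -0.086,"y": 0.084,"z": 0.007,"wz": 0.0145},
    {"x": -0.078,"y": 0.091,"z": 0.007,"wz": 0.0145},
    {"x": -0.069,"y": 0.098,"z": 0.007,"wz": 0.0145},
    {"x": -0.06,"y": 0.104,"z": 0.007,"wz": 0.0145},
    {"x": -0.05,"y": 0.109,"z": 0.007,"wz": 0.0145},
    {"x": -0.04,"y": 0.113,"z": 0.007,"wz": 0.0145},
    {"x": -0.03,"y": 0.116,"z": 0.007,"wz": 0.0145},
    {"x": -0.019,"y": 0.118,"z": 0.007,"wz": 0.0145},
  ],
  fingers=1,
)

```text
invalid input at $.targets[0]: expected keys x, y, z, wx, wy, wz
```

```bash
python3 -c "
from h import *
s=st();im=manip.read_camera('wrist')[:,:,::-1];s=st()
cv2.imwrite('pics/w1.png',im);np.save('p1.npy',[s['position'],s['orientation']])"
```

```text
{'clock': np.float64(0.15), 'q': array([-8.2590e-01,  3.5930e-01,  1.1300e-02, -2.0000e-04, -1.2241e+00,
       -2.8810e-01]), 'position': array([ 0.2975, -0.6055,  0.2306]), 'orientation': array([ 7.1100e-01, -3.0597e+00, -1.8000e-03]), 'ft_force': array([ 0.6662, -0.6563,  0.1983]), 'torque': array([-0.0366, -0.0381,  0.029 ]), 'opening': np.float64(0.0853)}
{'clock': np.float64(0.2), 'q': array([-8.2590e-01,  3.5910e-01,  1.1400e-02, -1.0000e-04, -1.2241e+00,
       -2.8810e-01]), 'position': array([ 0.2976, -0.6056,  0.2307]), 'orientation': array([ 7.1110e-01, -3.0596e+00, -1.5000e-03]), 'ft_force': array([-0.0036, -0.0026,  0.4763]), 'torque': array([ 0.0508,  0.0145, -0.0159]), 'opening': np.float64(0.0854)}
```

View pics/w1.png

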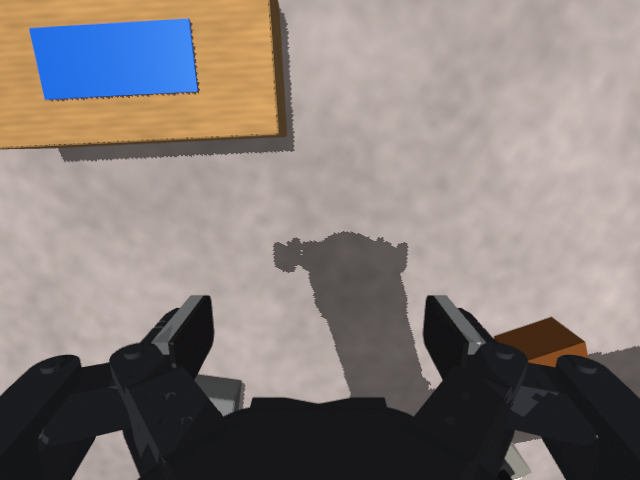

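The call was refused because every row needs all six keys, so this view is unchanged. I'll resend it in full. (5 views used.)

Request:
move_arm(
  targets=[
    {"x": -0.1,"y": 0.067,"z": 0.007,"wx": 0,"wy": 0,"wz": 0.0145},
    {"x": -0.093,"y": 0.076,"z": 0.007,"wx": 0,"wy": 0,"wz": 0.0145},
    {"x": -0.086,"y": 0.084,"z": 0.007,"wx": 0,"wy": 0,"wz": 0.0145},
    {"x": -0.078,"y": 0.091,"z": 0.007,"wx": 0,"wy": 0,"wz": 0.0145},
    {"x": -0.069,"y": 0.098,"z": 0.007,"wx": 0,"wy": 0,"wz": 0.0145},
    {"x": -0.06,"y": 0.104,"z": 0.007,"wx": 0,"wy": 0,"wz": 0.0145},
    {"x": -0.05,"y": 0.109,"z": 0.007,"wx": 0,"wy": 0,"wz": 0.0145},
    {"x": -0.04,"y": 0.113,"z": 0.007,"wx": 0,"wy": 0,"wz": 0.0145},
    {"x": -0.03,"y": 0.116,"z": 0.007,"wx": 0,"wy": 0,"wz": 0.0145},
    {"x": -0.019,"y": 0.118,"z": 0.007,"wx": 0,"wy": 0,"wz": 0.0145},
  ],
  fingers=1,
)

```text
clock: 1.03
position: [0.4777, -0.2922, 0.2103]
orientation: [0.714, 3.059, 0.0]
ft_force: [1.6, 0.4, 1.0]
opening: 0.0851
```

```bash
python3 -c "
from h import *
manip.read_camera('wrist');s=st();im=manip.read_camera('wrist')[:,:,::-1]
cv2.imwrite('pics/w2.png',im);np.save('p1.npy',[s['position'],s['orientation']])"
```

```text
{'clock': np.float64(1.0833), 'q': array([-1.9210e-01,  1.8610e-01, -2.7580e-01, -1.2000e-03, -1.1080e+00,
       -1.8449e+00]), 'position': array([ 0.4804, -0.2884,  0.2099]), 'orientation': array([7.2630e-01, 3.0556e+00, 1.7000e-03]), 'ft_force': array([ 2.0528,  2.7635, -0.5168]), 'torque': array([ 0.5278, -0.2044, -0.0102]), 'opening': np.float64(0.0854)}
```

View pics/w2.png

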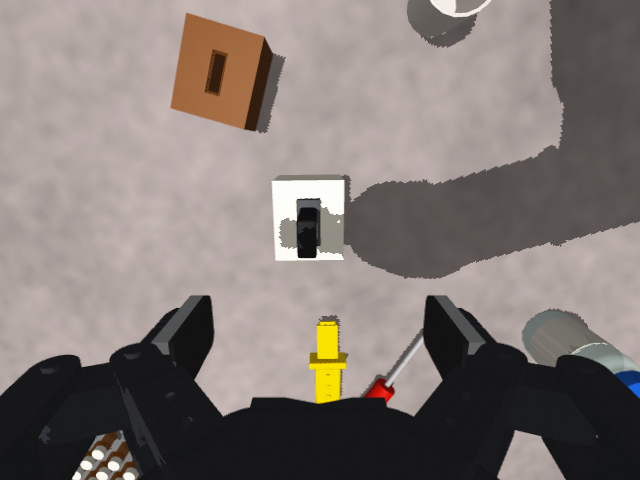

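The wrist view shows the stand's top corners at (272,181), (344,180), (345,260) and (275,261), and the handle centred near (308,233). The yellow look-alike stands below it near (328,360).

```bash
python3 -c "
from h import *
P=np.load('p1.npy')
c=np.array([at('wrist',p,.055,P) for p in[(273,181),(344,180),(345,260),(275,261)]]);print(c.round(4),c.mean(0))
for i in range(4):
    d=c[(i+1)%4]-c[i];print(np.linalg.norm(d),np.degrees(np.arctan2(d[1],d[0])))
im=cv2.imread('pics/w2.png')
cv2.imwrite('pics/w2c.png',cv2.resize(im[170:270,262:357],(570,600),interpolation=2))
for p in[(298,257),(317,257),(308,208),(308,233)]:print(p,at('wrist',p,.115,P).round(4))
s=st()
"
```

```text
[[ 0.4306 -0.3055  0.055 ]
 [ 0.4564 -0.2523  0.055 ]
 [ 0.5201 -0.2818  0.055 ]
 [ 0.4931 -0.3375  0.055 ]] [ 0.47502368 -0.29427817  0.055     ]
0.059104111320156076 64.10335608990235
0.07015183676898169 -24.846238919602502
0.061944669491593024 -115.846534153008
0.07021143454550939 152.8346994317554
(298, 257) [ 0.4829 -0.3057  0.115 ]
(317, 257) [ 0.489  -0.2938  0.115 ]
(308, 208) [ 0.455  -0.2835  0.115 ]
(308, 233) [ 0.4706 -0.2915  0.115 ]
{'clock': np.float64(1.1333), 'q': array([-1.9570e-01,  1.8630e-01, -2.7540e-01, -6.0000e-04, -1.1089e+00,
       -1.8297e+00]), 'position': array([ 0.4792, -0.2903,  0.2101]), 'orientation': array([7.0830e-01, 3.0606e+00, 8.0000e-04]), 'ft_force': array([ 0.1877,  0.1894, -1.0645]), 'torque': array([-0.0367,  0.0084, -0.0091]), 'opening': np.float64(0.0855)}
```

View pics/w2c.png

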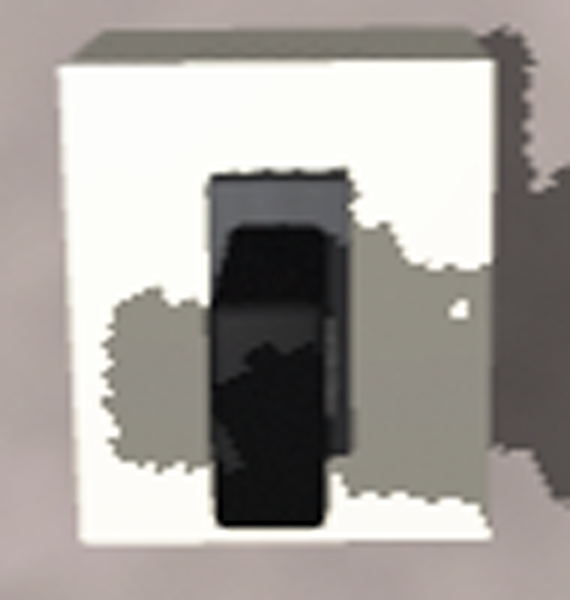

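The handle's top face has its centre at crop (270,417), which is pixel (307,239.5). Its long axis is within about 1° of the image vertical.

```bash
python3 -c "
from h import *
P=np.load('p1.npy')
f=lambda x,y:at('wrist',(262+x/6,170+y/6),.115,P)
c=f(270,417);print(c,P[0]);d=f(271,527)-f(269,307);print(np.degrees(np.arctan2(d[1],d[0])),np.linalg.norm(d))
print(f(215,417)-f(326,417))
plan((c[0],c[1],.135),np.degrees(np.arctan2(d[1],d[0]))+90)
"
```

```text
[ 0.47442837 -0.29422969  0.115     ] [ 0.48035172 -0.28842516  0.20991219]
-26.653689173064784 0.026394553954616005
[-0.0057722  -0.01147403  0.        ]
turn/row [0.   0.   0.06] mm/row 7.531913294917567 dyaw [0.  0.  0.6]
[{"x": 0.0009, "y": -0.0019, "z": 0.025}, {"x": 0.0008, "y": -0.0019, "z": 0.025}, {"x": 0.0008, "y": -0.0019, "z": 0.025}, {"x": 0.0008, "y": -0.0019, "z": 0.025}, {"x": 0.0008, "y": -0.0019, "z": 0.025}, {"x": 0.0008, "y": -0.0019, "z": 0.025}, {"x": 0.0008, "y": -0.0019, "z": 0.025}, {"x": 0.0008, "y": -0.0019, "z": 0.025}, {"x": 0.0008, "y": -0.0019, "z": 0.025}, {"x": 0.0008, "y": -0.0019, "z": 0.025}]
```

Request:
move_arm(
  targets=[
    {"x": 0.002,"y": -0.005,"z": 0.03,"wx": 0,"wy": 0,"wz": 0.0008},
    {"x": 0.002,"y": -0.005,"z": 0.04,"wx": 0,"wy": 0,"wz": 0.0008},
    {"x": 0.002,"y": -0.005,"z": 0.05,"wx": 0,"wy": 0,"wz": 0},
    {"x": 0.002,"y": -0.004,"z": 0.05,"wx": 0,"wy": 0,"wz": 0},
    {"x": 0,"y": 0,"z": 0.06,"wx": 0,"wy": 0,"wz": 0},
    {"x": 0,"y": 0,"z": 0.06,"wx": 0,"wy": 0,"wz": 0},
    {"x": 0,"y": 0,"z": 0.06,"wx": 0,"wy": 0,"wz": 0},
    {"x": 0,"y": 0,"z": 0.05,"wx": 0,"wy": 0,"wz": 0},
    {"x": 0,"y": 0,"z": 0.04,"wx": 0,"wy": 0,"wz": 0},
    {"x": 0,"y": 0,"z": 0.017,"wx": 0,"wy": 0,"wz": 0},
  ],
  fingers=1,
)

```text
clock: 1.97
position: [0.4704, -0.2986, 0.0707]
orientation: [-0.724, -3.054, -0.0]
ft_force: [-0.9, -0.2, 0.4]
opening: 0.0854
```

Request:
move_arm(
  targets=[
    {"x": 0,"y": 0,"z": 0,"wx": 0,"wy": 0,"wz": 0},
    {"x": 0,"y": 0,"z": 0,"wx": 0,"wy": 0,"wz": 0},
    {"x": 0,"y": 0,"z": 0,"wx": 0,"wy": 0,"wz": 0},
    {"x": 0,"y": 0,"z": 0,"wx": 0,"wy": 0,"wz": 0},
    {"x": 0,"y": 0,"z": 0,"wx": 0,"wy": 0,"wz": 0},
    {"x": 0,"y": 0,"z": 0,"wx": 0,"wy": 0,"wz": 0},
    {"x": 0,"y": 0,"z": 0,"wx": 0,"wy": 0,"wz": 0},
    {"x": 0,"y": 0,"z": 0,"wx": 0,"wy": 0,"wz": 0},
    {"x": 0,"y": 0,"z": 0,"wx": 0,"wy": 0,"wz": 0},
    {"x": 0,"y": 0,"z": 0,"wx": 0,"wy": 0,"wz": 0},
  ],
  fingers=0,
  squeeze=60,
)

```text
clock: 2.8
position: [0.4734, -0.2973, 0.0738]
orientation: [0.722, 3.056, 0.001]
ft_force: [2.7, 5.9, 2.8]
opening: 0.0134
```

```bash
python3 -c "
from h import *
st()"
```

```text
{'clock': np.float64(2.8), 'q': array([-2.110e-01,  3.233e-01, -4.444e-01, -1.100e-03, -8.014e-01,
       -1.823e+00]), 'position': array([ 0.4734, -0.2973,  0.0738]), 'orientation': array([7.2180e-01, 3.0558e+00, 1.3000e-03]), 'ft_force': array([2.6891, 5.9352, 2.8386]), 'torque': array([ 1.9363, -0.4528,  0.0512]), 'opening': np.float64(0.0134)}
```

Gripped at 13.4 mm opening, as expected for the 14 mm handle. Now lifting.

Request:
move_arm(
  targets=[
    {"x": 0,"y": 0,"z": -0.02,"wx": 0,"wy": 0,"wz": 0},
    {"x": 0,"y": 0,"z": -0.03,"wx": 0,"wy": 0,"wz": 0},
    {"x": 0,"y": 0,"z": -0.04,"wx": 0,"wy": 0,"wz": 0},
    {"x": 0,"y": 0,"z": -0.05,"wx": 0,"wy": 0,"wz": 0},
    {"x": 0,"y": 0,"z": -0.06,"wx": 0,"wy": 0,"wz": 0},
    {"x": 0,"y": 0,"z": -0.06,"wx": 0,"wy": 0,"wz": 0},
    {"x": 0,"y": 0,"z": -0.06,"wx": 0,"wy": 0,"wz": 0},
    {"x": 0,"y": 0,"z": -0.06,"wx": 0,"wy": 0,"wz": 0},
    {"x": 0,"y": 0,"z": -0.05,"wx": 0,"wy": 0,"wz": 0},
    {"x": 0,"y": 0,"z": -0.03,"wx": 0,"wy": 0,"wz": 0},
  ],
)

```text
clock: 3.63
position: [0.4729, -0.2983, 0.2137]
orientation: [0.722, 3.055, -0.001]
ft_force: [0.1, -0.3, -0.7]
opening: 0.0137
```

```bash
python3 -c "
from h import *
st();plan((.520,.05,.205),109.5,12)"
```

```text
{'clock': np.float64(3.6333), 'q': array([-2.1210e-01,  1.8010e-01, -2.7510e-01,  7.0000e-04, -1.1131e+00,
       -1.8230e+00]), 'position': array([ 0.4729, -0.2983,  0.2137]), 'orientation': array([ 7.219e-01,  3.055e+00, -9.000e-04]), 'ft_force': array([ 0.1361, -0.2791, -0.7072]), 'torque': array([ 0.009 , -0.0799, -0.0172]), 'opening': np.float64(0.0137)}
turn/row [-0.    0.01 -3.84] mm/row 29.29715452384528 dyaw [ -0.1   0.1 -46.1]
[{"x": 0.0316, "y": 0.0924, "z": 0.0023, "wz": -0.0107}, {"x": 0.0254, "y": 0.0943, "z": 0.0023, "wz": -0.0107}, {"x": 0.019, "y": 0.0958, "z": 0.0024, "wz": -0.0107}, {"x": 0.0125, "y": 0.0968, "z": 0.0024, "wz": -0.0107}, {"x": 0.006, "y": 0.0974, "z": 0.0024, "wz": -0.0107}, {"x": -0.0005, "y": 0.0976, "z": 0.0024, "wz": -0.0107}, {"x": -0.0071, "y": 0.0974, "z": 0.0024, "wz": -0.0107}, {"x": -0.0136, "y": 0.0967, "z": 0.0024, "wz": -0.0107}, {"x": -0.02, "y": 0.0956, "z": 0.0024, "wz": -0.0107}, {"x": -0.0264, "y": 0.094, "z": 0.0024, "wz": -0.0107}, {"x": -0.0326, "y": 0.092, "z": 0.0024, "wz": -0.0107}, {"x": -0.0387, "y": 0.0896, "z": 0.0024, "wz": -0.0107}]
```

```bash
python3 -c "
from h import *
plan((.579,.171,.21),109.5,20)"
```

```text
turn/row [-0.    0.01 -2.3 ] mm/row 24.05723534736682 dyaw [ -0.1   0.1 -46.1]
[{"x": 0.0192, "y": 0.0779, "z": 0.0006, "wz": -0.0064}, {"x": 0.0161, "y": 0.0786, "z": 0.0006, "wz": -0.0064}, {"x": 0.0129, "y": 0.0791, "z": 0.0006, "wz": -0.0064}, {"x": 0.0097, "y": 0.0796, "z": 0.0006, "wz": -0.0064}, {"x": 0.0065, "y": 0.0799, "z": 0.0006, "wz": -0.0064}, {"x": 0.0033, "y": 0.0801, "z": 0.0006, "wz": -0.0064}, {"x": 0.0, "y": 0.0802, "z": 0.0006, "wz": -0.0064}, {"x": -0.0032, "y": 0.0801, "z": 0.0006, "wz": -0.0064}, {"x": -0.0064, "y": 0.0799, "z": 0.0006, "wz": -0.0064}, {"x": -0.0096, "y": 0.0796, "z": 0.0006, "wz": -0.0064}, {"x": -0.0128, "y": 0.0792, "z": 0.0006, "wz": -0.0064}, {"x": -0.016, "y": 0.0786, "z": 0.0006, "wz": -0.0064}, {"x": -0.0191, "y": 0.0779, "z": 0.0006, "wz": -0.0064}, {"x": -0.0222, "y": 0.077, "z": 0.0006, "wz": -0.0064}, {"x": -0.0253, "y": 0.0761, "z": 0.0006, "wz": -0.0064}, {"x": -0.0284, "y": 0.075, "z": 0.0006, "wz": -0.0064}, {"x": -0.0314, "y": 0.0738, "z": 0.0006, "wz": -0.0064}, {"x": -0.0343, "y": 0.0725, "z": 0.0006, "wz": -0.0064}, {"x": -0.0372, "y": 0.071, "z": 0.0006, "wz": -0.0064}, {"x": -0.04, "y": 0.0695, "z": 0.0006, "wz": -0.0064}]
```

Request:
move_arm(
  targets=[
    {"x": 0.019,"y": 0.078,"z": 0,"wx": 0,"wy": 0,"wz": -0.0064},
    {"x": 0.016,"y": 0.079,"z": 0,"wx": 0,"wy": 0,"wz": -0.0064},
    {"x": 0.013,"y": 0.079,"z": 0,"wx": 0,"wy": 0,"wz": -0.0064},
    {"x": 0.01,"y": 0.08,"z": 0,"wx": 0,"wy": 0,"wz": -0.0064},
    {"x": 0.0065,"y": 0.08,"z": 0,"wx": 0,"wy": 0,"wz": -0.0064},
    {"x": 0.003,"y": 0.08,"z": 0,"wx": 0,"wy": 0,"wz": -0.0064},
    {"x": 0,"y": 0.08,"z": 0,"wx": 0,"wy": 0,"wz": -0.0064},
    {"x": -0.003,"y": 0.08,"z": 0,"wx": 0,"wy": 0,"wz": -0.0064},
    {"x": -0.0064,"y": 0.08,"z": 0,"wx": 0,"wy": 0,"wz": -0.0064},
    {"x": -0.01,"y": 0.08,"z": 0,"wx": 0,"wy": 0,"wz": -0.0064},
  ],
)

```text
clock: 4.47
position: [0.5255, -0.062, 0.2112]
orientation: [-0.095, -3.14, 0.0]
ft_force: [1.1, -0.6, -0.8]
opening: 0.0133
```

Request:
move_arm(
  targets=[
    {"x": -0.013,"y": 0.079,"z": 0,"wx": 0,"wy": 0,"wz": -0.0064},
    {"x": -0.016,"y": 0.079,"z": 0,"wx": 0,"wy": 0,"wz": -0.0064},
    {"x": -0.019,"y": 0.078,"z": 0,"wx": 0,"wy": 0,"wz": -0.0064},
    {"x": -0.022,"y": 0.077,"z": 0,"wx": 0,"wy": 0,"wz": -0.0064},
    {"x": -0.025,"y": 0.076,"z": 0,"wx": 0,"wy": 0,"wz": -0.0064},
    {"x": -0.028,"y": 0.075,"z": 0,"wx": 0,"wy": 0,"wz": -0.0064},
    {"x": -0.031,"y": 0.074,"z": 0,"wx": 0,"wy": 0,"wz": -0.0064},
    {"x": -0.034,"y": 0.073,"z": 0,"wx": 0,"wy": 0,"wz": -0.0064},
    {"x": -0.037,"y": 0.071,"z": 0,"wx": 0,"wy": 0,"wz": -0.0064},
    {"x": -0.04,"y": 0.07,"z": 0,"wx": 0,"wy": 0,"wz": -0.0064},
  ],
)

```text
clock: 5.3
position: [0.5782, 0.1728, 0.2111]
orientation: [0.534, -3.095, 0.001]
ft_force: [-0.1, 0.6, -0.8]
opening: 0.0134
```

```bash
python3 -c "
from h import *
for i in range(6): manip.read_camera('wrist')
s=st();im=manip.read_camera('wrist')[:,:,::-1]
cv2.imwrite('pics/w3.png',im);np.save('p3.npy',[s['position'],s['orientation']]);st()"
```

```text
{'clock': np.float64(5.6), 'q': array([ 0.6118,  0.2553, -0.1826, -0.    , -1.1337, -1.8434]), 'position': array([0.578 , 0.1712, 0.211 ]), 'orientation': array([ 5.3010e-01, -3.0958e+00,  5.0000e-04]), 'ft_force': array([ 0.1234, -0.4707, -0.5333]), 'torque': array([-0.0466, -0.0314, -0.0172]), 'opening': np.float64(0.0134)}
{'clock': np.float64(5.65), 'q': array([ 0.6115,  0.255 , -0.1825,  0.    , -1.1336, -1.8434]), 'position': array([0.5781, 0.1711, 0.2112]), 'orientation': array([ 5.2980e-01, -3.0962e+00,  3.0000e-04]), 'ft_force': array([ 0.1198, -0.1994, -1.3817]), 'torque': array([-0.0135, -0.0075, -0.0325]), 'opening': np.float64(0.0135)}
```

View pics/w3.png

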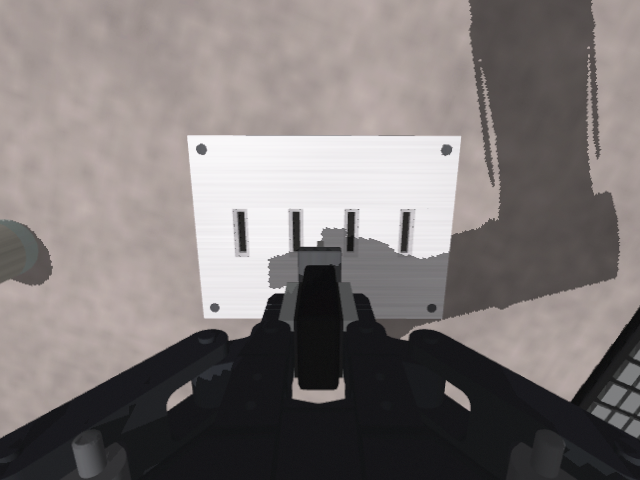

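The wrist view shows the four slots at about (241,232), (296,230), (351,230) and (406,232). The lid is nearly square to the image, and the blade's shoulder is at about (320,257) under the fingers.

```bash
python3 -c "
import cv2
im=cv2.imread('pics/w3.png')
cv2.imwrite('pics/w3c.png',cv2.resize(im[195:325,225:425],(800,520),interpolation=2))"
```

```text
(no output)
```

View pics/w3c.png

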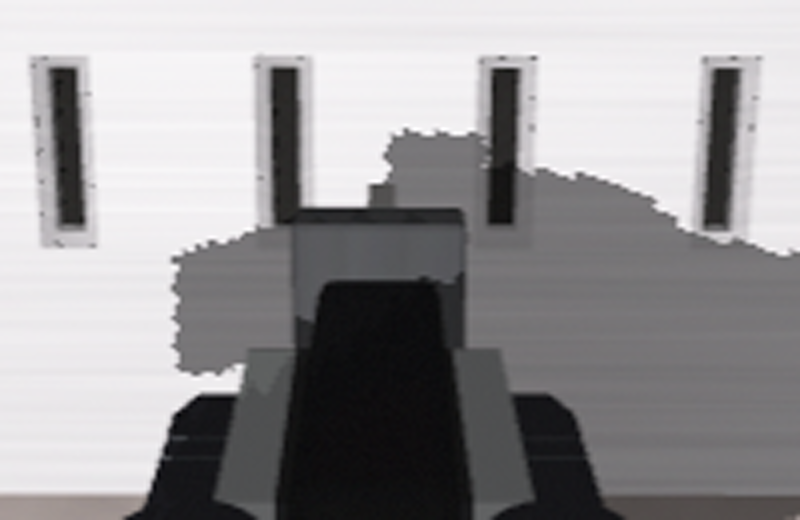

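```bash
python3 -c "
from h import *
P=np.load('p3.npy')
f=lambda x,y,z=.08:at('wrist',(225+x/4,195+y/4),z,P)
S={4:[(30,58),(85,58),(97,246),(42,246)],3:[(255,57),(309,57),(316,246),(262,246)],2:[(480,57),(536,57),(532,246),(477,246)],1:[(705,57),(762,57),(747,243),(692,243)]}
C={k:np.mean([f(*p) for p in v],0) for k,v in S.items()}
Rt=R.from_rotvec(P[1])
for k in C:print(k,C[k].round(4),'tool',Rt.inv().apply(C[k]-P[0]).round(4))
d=C[1]-C[4];print(np.linalg.norm(d)/3,np.degrees(np.arctan2(d[1],d[0])),'tool y',np.degrees(np.arctan2(*Rt.as_matrix()[1::-1,1])))
zt=P[0][2]-.0648
for n,p,z in[('shoulder L',(293,222),zt+.054),('shR',(465,222),zt+.054),('shLb',(291,208),zt+.046),('shRb',(467,208),zt+.046),('bladeL',(370,184),zt+.0),('bladeR',(395,184),zt+.004)]:
  print(n,Rt.inv().apply(f(*p,z)-P[0]).round(4))
"
```

```text
4 [0.6002 0.1137 0.08  ] tool [-0.0019 -0.0616  0.131 ]
3 [0.5854 0.1554 0.08  ] tool [-0.0018 -0.0173  0.131 ]
2 [0.5707 0.1968 0.08  ] tool [-0.0018  0.0266  0.131 ]
1 [0.5558 0.2381 0.08  ] tool [-0.0014  0.0705  0.131 ]
0.0440210766323427 109.66852375064168 tool y 109.43462244909792
shoulder L [ 0.0207 -0.0092  0.0108]
shR [0.0208 0.0103 0.0108]
shLb [ 0.02   -0.0098  0.0188]
shRb [0.02   0.011  0.0188]
bladeL [ 0.0102 -0.0005  0.0648]
bladeR [0.0113 0.0032 0.0608]
```

Tip tool-frame offset is about (0.5, 1, 65) mm. I'll try slot 3 first, stopping 4 mm above the lid.

Request:
move_arm(
  targets=[
    {"x": -0.003,"y": -0.021,"z": 0,"wx": 0,"wy": 0,"wz": -0.0006},
    {"x": -0.003,"y": -0.021,"z": 0.01,"wx": 0,"wy": 0,"wz": 0},
    {"x": -0.002,"y": -0.019,"z": 0.02,"wx": 0,"wy": 0,"wz": 0},
    {"x": 0,"y": 0,"z": 0.035,"wx": 0,"wy": 0,"wz": 0},
    {"x": 0,"y": 0,"z": 0.04,"wx": 0,"wy": 0,"wz": 0},
    {"x": 0,"y": 0,"z": 0.04,"wx": 0,"wy": 0,"wz": 0},
    {"x": 0,"y": 0,"z": 0.03,"wx": 0,"wy": 0,"wz": 0},
    {"x": 0,"y": 0,"z": 0.02,"wx": 0,"wy": 0,"wz": 0},
    {"x": 0,"y": 0,"z": 0.012,"wx": 0,"wy": 0,"wz": 0},
    {"x": 0,"y": 0,"z": 0,"wx": 0,"wy": 0,"wz": 0},
  ],
)

```text
clock: 6.48
position: [0.5864, 0.1552, 0.1481]
orientation: [0.537, -3.094, 0.001]
ft_force: [-0.5, 0.8, -1.1]
opening: 0.0134
```

```bash
cat > e.py <<'E'
from h import *
import sys
C={4:[.6002,.1137,.08],3:[.5854,.1554,.08],2:[.5707,.1968,.08],1:[.5558,.2381,.08]}
manip.read_camera('top')
s=st();Rt=R.from_rotvec(s['orientation']);tip=s['position']+Rt.apply([.0005,.001,.0648])
print('tip z depth mm',(80-tip[2]*1e3).round(1),'err to slot in tool mm',(1e3*Rt.inv().apply(np.array(C[int(sys.argv[1])])-tip)).round(2))
E
python3 e.py 3
```

```text
{'clock': np.float64(6.5333), 'q': array([ 5.8040e-01,  3.1270e-01, -2.5450e-01,  1.0000e-04, -1.0041e+00,
       -1.8075e+00]), 'position': array([0.5868, 0.1554, 0.1489]), 'orientation': array([ 5.3720e-01, -3.0949e+00,  4.0000e-04]), 'ft_force': array([-0.2041, -0.1633, -0.4977]), 'torque': array([ 0.008 , -0.0067,  0.0057]), 'opening': np.float64(0.0135)}
tip z depth mm -4.1 err to slot in tool mm [ 0.78 -0.53  4.06]
```

Request:
move_arm(
  targets=[
    {"x": 0.002,"y": -0.001,"z": 0.003,"wx": 0,"wy": 0,"wz": 0},
    {"x": 0,"y": 0,"z": 0.005,"wx": 0,"wy": 0,"wz": 0},
    {"x": 0,"y": 0,"z": 0.005,"wx": 0,"wy": 0,"wz": 0},
    {"x": 0,"y": 0,"z": 0.005,"wx": 0,"wy": 0,"wz": 0},
    {"x": 0,"y": 0,"z": 0.005,"wx": 0,"wy": 0,"wz": 0},
    {"x": 0,"y": 0,"z": 0.005,"wx": 0,"wy": 0,"wz": 0},
    {"x": 0,"y": 0,"z": 0.005,"wx": 0,"wy": 0,"wz": 0},
    {"x": 0,"y": 0,"z": 0.005,"wx": 0,"wy": 0,"wz": 0},
    {"x": 0,"y": 0,"z": 0.005,"wx": 0,"wy": 0,"wz": 0},
    {"x": 0,"y": 0,"z": 0.004,"wx": 0,"wy": 0,"wz": 0},
  ],
)

```text
clock: 7.37
position: [0.5863, 0.155, 0.1348]
orientation: [0.537, -3.095, 0.0]
ft_force: [0.5, 0.4, -1.3]
opening: 0.0136
```

```bash
python3 e.py 3
```

```text
{'clock': np.float64(7.4167), 'q': array([ 5.8020e-01,  3.2520e-01, -2.7280e-01, -1.0000e-04, -9.7320e-01,
       -1.8073e+00]), 'position': array([0.5862, 0.1549, 0.1346]), 'orientation': array([ 5.3710e-01, -3.0949e+00,  2.0000e-04]), 'ft_force': array([ 0.1335, -0.6787, -1.2158]), 'torque': array([-0.0099, -0.0787,  0.0506]), 'opening': np.float64(0.0134)}
tip z depth mm 10.2 err to slot in tool mm [  0.07  -0.27 -10.23]
```

In the slot at 10 mm depth with no contact force. Continuing through the spring.

Request:
move_arm(
  targets=[
    {"x": 0,"y": 0,"z": 0.003,"wx": 0,"wy": 0,"wz": 0},
    {"x": 0,"y": 0,"z": 0.003,"wx": 0,"wy": 0,"wz": 0},
    {"x": 0,"y": 0,"z": 0.003,"wx": 0,"wy": 0,"wz": 0},
    {"x": 0,"y": 0,"z": 0.003,"wx": 0,"wy": 0,"wz": 0},
    {"x": 0,"y": 0,"z": 0.003,"wx": 0,"wy": 0,"wz": 0},
    {"x": 0,"y": 0,"z": 0.003,"wx": 0,"wy": 0,"wz": 0},
    {"x": 0,"y": 0,"z": 0.003,"wx": 0,"wy": 0,"wz": 0},
    {"x": 0,"y": 0,"z": 0.003,"wx": 0,"wy": 0,"wz": 0},
    {"x": 0,"y": 0,"z": 0.003,"wx": 0,"wy": 0,"wz": 0},
    {"x": 0,"y": 0,"z": 0.003,"wx": 0,"wy": 0,"wz": 0},
  ],
)

```text
clock: 8.25
position: [0.5866, 0.155, 0.1263]
orientation: [-0.537, 3.095, 0.0]
ft_force: [0.2, -3.0, 2.2]
opening: 0.0136
```

Request:
move_arm(
  targets=[
    {"x": 0,"y": 0,"z": 0.0015,"wx": 0,"wy": 0,"wz": 0},
    {"x": 0,"y": 0,"z": 0.0015,"wx": 0,"wy": 0,"wz": 0},
    {"x": 0,"y": 0,"z": 0.0015,"wx": 0,"wy": 0,"wz": 0},
    {"x": 0,"y": 0,"z": 0.0015,"wx": 0,"wy": 0,"wz": 0},
    {"x": 0,"y": 0,"z": 0.0015,"wx": 0,"wy": 0,"wz": 0},
    {"x": 0,"y": 0,"z": 0.0015,"wx": 0,"wy": 0,"wz": 0},
    {"x": 0,"y": 0,"z": 0.0015,"wx": 0,"wy": 0,"wz": 0},
    {"x": 0,"y": 0,"z": 0.0015,"wx": 0,"wy": 0,"wz": 0},
    {"x": 0,"y": 0,"z": 0.0015,"wx": 0,"wy": 0,"wz": 0},
    {"x": 0,"y": 0,"z": 0.0015,"wx": 0,"wy": 0,"wz": 0},
  ],
)

```text
clock: 9.08
position: [0.5862, 0.1549, 0.1214]
orientation: [0.537, -3.095, 0.0]
ft_force: [0.9, -3.8, 2.4]
opening: 0.0132
```

Request:
move_arm(
  targets=[
    {"x": 0,"y": 0,"z": 0.0012,"wx": 0,"wy": 0,"wz": 0},
    {"x": 0,"y": 0,"z": 0.0012,"wx": 0,"wy": 0,"wz": 0},
    {"x": 0,"y": 0,"z": 0.0012,"wx": 0,"wy": 0,"wz": 0},
    {"x": 0,"y": 0,"z": 0.0012,"wx": 0,"wy": 0,"wz": 0},
    {"x": 0,"y": 0,"z": 0.0012,"wx": 0,"wy": 0,"wz": 0},
    {"x": 0,"y": 0,"z": 0.0012,"wx": 0,"wy": 0,"wz": 0},
    {"x": 0,"y": 0,"z": 0.0012,"wx": 0,"wy": 0,"wz": 0},
    {"x": 0,"y": 0,"z": 0.0012,"wx": 0,"wy": 0,"wz": 0},
    {"x": 0,"y": 0,"z": 0.0012,"wx": 0,"wy": 0,"wz": 0},
    {"x": 0,"y": 0,"z": 0.0012,"wx": 0,"wy": 0,"wz": 0},
  ],
)

```text
clock: 9.92
position: [0.5863, 0.155, 0.1178]
orientation: [-0.537, 3.095, 0.0]
ft_force: [1.5, -3.2, 1.8]
opening: 0.0134
```

Request:
move_arm(
  targets=[
    {"x": 0,"y": 0,"z": 0.0012,"wx": 0,"wy": 0,"wz": 0},
    {"x": 0,"y": 0,"z": 0.0012,"wx": 0,"wy": 0,"wz": 0},
    {"x": 0,"y": 0,"z": 0.0012,"wx": 0,"wy": 0,"wz": 0},
    {"x": 0,"y": 0,"z": 0.0012,"wx": 0,"wy": 0,"wz": 0},
    {"x": 0,"y": 0,"z": 0.0012,"wx": 0,"wy": 0,"wz": 0},
    {"x": 0,"y": 0,"z": 0.0012,"wx": 0,"wy": 0,"wz": 0},
    {"x": 0,"y": 0,"z": 0.0012,"wx": 0,"wy": 0,"wz": 0},
    {"x": 0,"y": 0,"z": 0.0012,"wx": 0,"wy": 0,"wz": 0},
    {"x": 0,"y": 0,"z": 0.0012,"wx": 0,"wy": 0,"wz": 0},
    {"x": 0,"y": 0,"z": 0.0012,"wx": 0,"wy": 0,"wz": 0},
  ],
)

```text
clock: 10.75
position: [0.5863, 0.155, 0.1143]
orientation: [-0.537, 3.095, 0.0]
ft_force: [1.0, -3.3, 2.3]
opening: 0.0137
```

Depth is about 30.5 mm with only light drag. Continuing in the same steps.

Request:
move_arm(
  targets=[
    {"x": 0,"y": 0,"z": 0.0012,"wx": 0,"wy": 0,"wz": 0},
    {"x": 0,"y": 0,"z": 0.0012,"wx": 0,"wy": 0,"wz": 0},
    {"x": 0,"y": 0,"z": 0.0012,"wx": 0,"wy": 0,"wz": 0},
    {"x": 0,"y": 0,"z": 0.0012,"wx": 0,"wy": 0,"wz": 0},
    {"x": 0,"y": 0,"z": 0.0012,"wx": 0,"wy": 0,"wz": 0},
    {"x": 0,"y": 0,"z": 0.0012,"wx": 0,"wy": 0,"wz": 0},
    {"x": 0,"y": 0,"z": 0.0012,"wx": 0,"wy": 0,"wz": 0},
    {"x": 0,"y": 0,"z": 0.0012,"wx": 0,"wy": 0,"wz": 0},
    {"x": 0,"y": 0,"z": 0.0012,"wx": 0,"wy": 0,"wz": 0},
    {"x": 0,"y": 0,"z": 0.0012,"wx": 0,"wy": 0,"wz": 0},
  ],
)

```text
clock: 11.58
position: [0.5863, 0.155, 0.1107]
orientation: [-0.537, 3.095, 0.0]
ft_force: [1.0, -2.1, 1.6]
opening: 0.0133
```

Request:
move_arm(
  targets=[
    {"x": 0,"y": 0,"z": 0.0012,"wx": 0,"wy": 0,"wz": 0},
    {"x": 0,"y": 0,"z": 0.0012,"wx": 0,"wy": 0,"wz": 0},
    {"x": 0,"y": 0,"z": 0.0012,"wx": 0,"wy": 0,"wz": 0},
    {"x": 0,"y": 0,"z": 0.0012,"wx": 0,"wy": 0,"wz": 0},
    {"x": 0,"y": 0,"z": 0.0012,"wx": 0,"wy": 0,"wz": 0},
    {"x": 0,"y": 0,"z": 0.0012,"wx": 0,"wy": 0,"wz": 0},
    {"x": 0,"y": 0,"z": 0.0012,"wx": 0,"wy": 0,"wz": 0},
    {"x": 0,"y": 0,"z": 0.0012,"wx": 0,"wy": 0,"wz": 0},
    {"x": 0,"y": 0,"z": 0.0012,"wx": 0,"wy": 0,"wz": 0},
    {"x": 0,"y": 0,"z": 0.0012,"wx": 0,"wy": 0,"wz": 0},
  ],
)

```text
clock: 12.42
position: [0.5866, 0.1551, 0.1085]
orientation: [-0.538, 3.094, -0.0]
ft_force: [-2.6, -2.9, 14.1]
opening: 0.0135
```

Jammed at about 36 mm depth with 14 N, so slot 3 has a blank. Drawing out and moving to slot 4.

Request:
move_arm(
  targets=[
    {"x": 0,"y": 0,"z": -0.01,"wx": 0,"wy": 0,"wz": 0},
    {"x": 0,"y": 0,"z": -0.03,"wx": 0,"wy": 0,"wz": 0},
    {"x": 0,"y": 0,"z": -0.04,"wx": 0,"wy": 0,"wz": 0},
    {"x": 0,"y": 0,"z": -0.04,"wx": 0,"wy": 0,"wz": 0},
    {"x": 0,"y": 0,"z": -0.04,"wx": 0,"wy": 0,"wz": 0},
    {"x": 0,"y": 0,"z": -0.01,"wx": 0,"wy": 0,"wz": 0},
    {"x": 0,"y": -0.03,"z": 0,"wx": 0,"wy": 0,"wz": 0},
    {"x": 0,"y": -0.05,"z": 0,"wx": 0,"wy": 0,"wz": 0},
    {"x": 0,"y": -0.05,"z": 0,"wx": 0,"wy": 0,"wz": 0},
    {"x": 0,"y": -0.018,"z": 0,"wx": 0,"wy": 0,"wz": 0},
  ],
)

```text
clock: 13.25
position: [0.6012, 0.1117, 0.1572]
orientation: [0.536, -3.094, -0.0]
ft_force: [-0.8, -0.6, -1.8]
opening: 0.0137
```

```bash
python3 -c "
from cell import manip
for i in range(4):manip.read_camera('wrist')
import cv2;cv2.imwrite('pics/w4.png',cv2.resize(manip.read_camera('wrist')[180:330,220:420,::-1],(800,600),interpolation=2))";python3 e.py 4
```

```text
{'clock': np.float64(13.55), 'q': array([ 5.0560e-01,  3.1170e-01, -2.3290e-01, -2.0000e-04, -1.0264e+00,
       -1.7323e+00]), 'position': array([0.6011, 0.1136, 0.1578]), 'orientation': array([ 5.3760e-01, -3.0949e+00, -2.0000e-04]), 'ft_force': array([ 0.4256,  0.1544, -1.0245]), 'torque': array([-0.0522,  0.0101,  0.0414]), 'opening': np.float64(0.0132)}
tip z depth mm -13.1 err to slot in tool mm [ 0.28 -0.65 13.05]
```

View pics/w4.png

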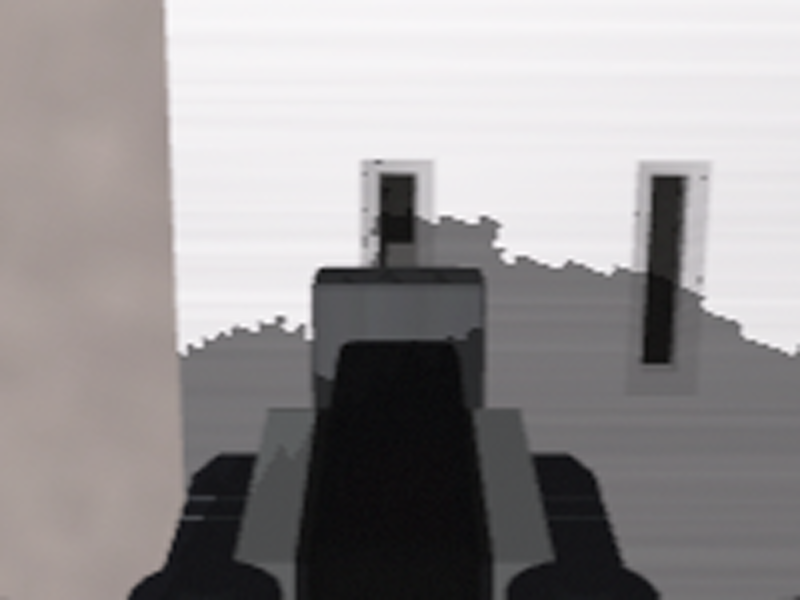

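The blade (x≈401) sits over slot 4's mouth (x≈397), so it needs a −0.6 mm y trim. The grasp has not slipped.

Request:
move_arm(
  targets=[
    {"x": 0.001,"y": -0.002,"z": 0.01,"wx": 0,"wy": 0,"wz": 0},
    {"x": 0,"y": 0,"z": 0.012,"wx": 0,"wy": 0,"wz": 0},
    {"x": 0,"y": 0,"z": 0.012,"wx": 0,"wy": 0,"wz": 0},
    {"x": 0,"y": 0,"z": 0.01,"wx": 0,"wy": 0,"wz": 0},
    {"x": 0,"y": 0,"z": 0.006,"wx": 0,"wy": 0,"wz": 0},
    {"x": 0,"y": 0,"z": 0.006,"wx": 0,"wy": 0,"wz": 0},
    {"x": 0,"y": 0,"z": 0.006,"wx": 0,"wy": 0,"wz": 0},
    {"x": 0,"y": 0,"z": 0.006,"wx": 0,"wy": 0,"wz": 0},
    {"x": 0,"y": 0,"z": 0.006,"wx": 0,"wy": 0,"wz": 0},
    {"x": 0,"y": 0,"z": 0.004,"wx": 0,"wy": 0,"wz": 0},
  ],
)

```text
clock: 14.38
position: [0.6012, 0.1125, 0.1345]
orientation: [0.537, -3.095, 0.0]
ft_force: [-0.3, 0.2, -1.7]
opening: 0.0135
```

Request:
move_arm(
  targets=[
    {"x": 0,"y": 0,"z": 0.003,"wx": 0,"wy": 0,"wz": 0},
    {"x": 0,"y": 0,"z": 0.003,"wx": 0,"wy": 0,"wz": 0},
    {"x": 0,"y": 0,"z": 0.003,"wx": 0,"wy": 0,"wz": 0},
    {"x": 0,"y": 0,"z": 0.003,"wx": 0,"wy": 0,"wz": 0},
    {"x": 0,"y": 0,"z": 0.003,"wx": 0,"wy": 0,"wz": 0},
    {"x": 0,"y": 0,"z": 0.003,"wx": 0,"wy": 0,"wz": 0},
    {"x": 0,"y": 0,"z": 0.003,"wx": 0,"wy": 0,"wz": 0},
    {"x": 0,"y": 0,"z": 0.003,"wx": 0,"wy": 0,"wz": 0},
    {"x": 0,"y": 0,"z": 0.003,"wx": 0,"wy": 0,"wz": 0},
    {"x": 0,"y": 0,"z": 0.003,"wx": 0,"wy": 0,"wz": 0},
  ],
)

```text
clock: 15.22
position: [0.6017, 0.1127, 0.1263]
orientation: [-0.537, 3.094, 0.0]
ft_force: [-0.5, 1.2, 3.5]
opening: 0.0132
```

Request:
move_arm(
  targets=[
    {"x": 0,"y": 0,"z": 0.0012,"wx": 0,"wy": 0,"wz": 0},
    {"x": 0,"y": 0,"z": 0.0012,"wx": 0,"wy": 0,"wz": 0},
    {"x": 0,"y": 0,"z": 0.0012,"wx": 0,"wy": 0,"wz": 0},
    {"x": 0,"y": 0,"z": 0.0012,"wx": 0,"wy": 0,"wz": 0},
    {"x": 0,"y": 0,"z": 0.0012,"wx": 0,"wy": 0,"wz": 0},
    {"x": 0,"y": 0,"z": 0.0012,"wx": 0,"wy": 0,"wz": 0},
    {"x": 0,"y": 0,"z": 0.0012,"wx": 0,"wy": 0,"wz": 0},
    {"x": 0,"y": 0,"z": 0.0012,"wx": 0,"wy": 0,"wz": 0},
    {"x": 0,"y": 0,"z": 0.0012,"wx": 0,"wy": 0,"wz": 0},
    {"x": 0,"y": 0,"z": 0.0012,"wx": 0,"wy": 0,"wz": 0},
  ],
)

```text
clock: 16.05
position: [0.6011, 0.1125, 0.122]
orientation: [0.537, -3.095, 0.0]
ft_force: [1.7, 0.3, 3.2]
opening: 0.0135
```

Request:
move_arm(
  targets=[
    {"x": 0,"y": 0,"z": 0.001,"wx": 0,"wy": 0,"wz": 0},
    {"x": 0,"y": 0,"z": 0.001,"wx": 0,"wy": 0,"wz": 0},
    {"x": 0,"y": 0,"z": 0.001,"wx": 0,"wy": 0,"wz": 0},
    {"x": 0,"y": 0,"z": 0.001,"wx": 0,"wy": 0,"wz": 0},
    {"x": 0,"y": 0,"z": 0.001,"wx": 0,"wy": 0,"wz": 0},
    {"x": 0,"y": 0,"z": 0.001,"wx": 0,"wy": 0,"wz": 0},
    {"x": 0,"y": 0,"z": 0.001,"wx": 0,"wy": 0,"wz": 0},
    {"x": 0,"y": 0,"z": 0.001,"wx": 0,"wy": 0,"wz": 0},
    {"x": 0,"y": 0,"z": 0.001,"wx": 0,"wy": 0,"wz": 0},
    {"x": 0,"y": 0,"z": 0.001,"wx": 0,"wy": 0,"wz": 0},
  ],
)

```text
clock: 16.88
position: [0.6014, 0.1125, 0.1205]
orientation: [-0.538, 3.094, -0.0]
ft_force: [-4.6, 2.1, 15.3]
opening: 0.0129
```

Jammed at about 24 mm depth with 15 N, so slot 4 has a blank too. Drawing out and going to slot 2.

Request:
move_arm(
  targets=[
    {"x": 0,"y": 0,"z": -0.015,"wx": 0,"wy": 0,"wz": 0},
    {"x": 0,"y": 0,"z": -0.04,"wx": 0,"wy": 0,"wz": 0},
    {"x": 0,"y": 0,"z": -0.045,"wx": 0,"wy": 0,"wz": 0},
    {"x": 0,"y": 0,"z": -0.03,"wx": 0,"wy": 0,"wz": 0},
    {"x": 0,"y": 0.02,"z": 0,"wx": 0,"wy": 0,"wz": 0},
    {"x": 0,"y": 0.07,"z": 0,"wx": 0,"wy": 0,"wz": 0},
    {"x": 0,"y": 0.08,"z": 0,"wx": 0,"wy": 0,"wz": 0},
    {"x": 0,"y": 0.07,"z": 0,"wx": 0,"wy": 0,"wz": 0},
    {"x": 0,"y": 0.04,"z": 0,"wx": 0,"wy": 0,"wz": 0},
    {"x": 0,"y": 0.013,"z": 0,"wx": 0,"wy": 0,"wz": 0},
  ],
)

```text
clock: 17.72
position: [0.5706, 0.1969, 0.1573]
orientation: [0.539, -3.094, 0.0]
ft_force: [-0.1, -0.5, -1.2]
opening: 0.0134
```

```bash
python3 -c "
from cell import manip
for i in range(4):manip.read_camera('wrist')
import cv2;cv2.imwrite('pics/w5.png',cv2.resize(manip.read_camera('wrist')[180:330,220:420,::-1],(800,600),interpolation=2))";python3 e.py 2
```

```text
{'clock': np.float64(18.0167), 'q': array([ 0.6512,  0.2996, -0.2505, -0.    , -1.021 , -1.879 ]), 'position': array([0.5717, 0.1945, 0.1579]), 'orientation': array([ 5.3590e-01, -3.0952e+00,  3.0000e-04]), 'ft_force': array([ 1.1208, -0.1761, -1.6685]), 'torque': array([-0.0561,  0.0053, -0.0032]), 'opening': np.float64(0.0134)}
tip z depth mm -13.1 err to slot in tool mm [-0.36  1.5  13.11]
```

Request:
move_arm(
  targets=[
    {"x": -0.001,"y": 0.0035,"z": 0.01,"wx": 0,"wy": 0,"wz": 0},
    {"x": 0,"y": 0,"z": 0.012,"wx": 0,"wy": 0,"wz": 0},
    {"x": 0,"y": 0,"z": 0.012,"wx": 0,"wy": 0,"wz": 0},
    {"x": 0,"y": 0,"z": 0.01,"wx": 0,"wy": 0,"wz": 0},
    {"x": 0,"y": 0,"z": 0.006,"wx": 0,"wy": 0,"wz": 0},
    {"x": 0,"y": 0,"z": 0.006,"wx": 0,"wy": 0,"wz": 0},
    {"x": 0,"y": 0,"z": 0.006,"wx": 0,"wy": 0,"wz": 0},
    {"x": 0,"y": 0,"z": 0.006,"wx": 0,"wy": 0,"wz": 0},
    {"x": 0,"y": 0,"z": 0.006,"wx": 0,"wy": 0,"wz": 0},
    {"x": 0,"y": 0,"z": 0.004,"wx": 0,"wy": 0,"wz": 0},
  ],
)

```text
clock: 18.85
position: [0.5715, 0.1964, 0.1345]
orientation: [0.537, -3.095, 0.0]
ft_force: [-0.6, 0.5, -1.9]
opening: 0.0128
```

Request:
move_arm(
  targets=[
    {"x": 0,"y": 0,"z": 0.003,"wx": 0,"wy": 0,"wz": 0},
    {"x": 0,"y": 0,"z": 0.003,"wx": 0,"wy": 0,"wz": 0},
    {"x": 0,"y": 0,"z": 0.003,"wx": 0,"wy": 0,"wz": 0},
    {"x": 0,"y": 0,"z": 0.003,"wx": 0,"wy": 0,"wz": 0},
    {"x": 0,"y": 0,"z": 0.003,"wx": 0,"wy": 0,"wz": 0},
    {"x": 0,"y": 0,"z": 0.003,"wx": 0,"wy": 0,"wz": 0},
    {"x": 0,"y": 0,"z": 0.003,"wx": 0,"wy": 0,"wz": 0},
    {"x": 0,"y": 0,"z": 0.003,"wx": 0,"wy": 0,"wz": 0},
    {"x": 0,"y": 0,"z": 0.003,"wx": 0,"wy": 0,"wz": 0},
    {"x": 0,"y": 0,"z": 0.003,"wx": 0,"wy": 0,"wz": 0},
  ],
)

```text
clock: 19.68
position: [0.5719, 0.1964, 0.126]
orientation: [-0.537, 3.094, 0.0]
ft_force: [1.1, -2.4, 3.2]
opening: 0.013
```

Request:
move_arm(
  targets=[
    {"x": 0,"y": 0,"z": 0.0012,"wx": 0,"wy": 0,"wz": 0},
    {"x": 0,"y": 0,"z": 0.0012,"wx": 0,"wy": 0,"wz": 0},
    {"x": 0,"y": 0,"z": 0.0012,"wx": 0,"wy": 0,"wz": 0},
    {"x": 0,"y": 0,"z": 0.0012,"wx": 0,"wy": 0,"wz": 0},
    {"x": 0,"y": 0,"z": 0.0012,"wx": 0,"wy": 0,"wz": 0},
    {"x": 0,"y": 0,"z": 0.0012,"wx": 0,"wy": 0,"wz": 0},
    {"x": 0,"y": 0,"z": 0.0012,"wx": 0,"wy": 0,"wz": 0},
    {"x": 0,"y": 0,"z": 0.0012,"wx": 0,"wy": 0,"wz": 0},
    {"x": 0,"y": 0,"z": 0.0012,"wx": 0,"wy": 0,"wz": 0},
    {"x": 0,"y": 0,"z": 0.0012,"wx": 0,"wy": 0,"wz": 0},
  ],
)

```text
clock: 20.52
position: [0.5714, 0.1963, 0.122]
orientation: [0.537, -3.095, 0.0]
ft_force: [1.4, -2.6, 2.1]
opening: 0.0135
```

Request:
move_arm(
  targets=[
    {"x": 0,"y": 0,"z": 0.001,"wx": 0,"wy": 0,"wz": 0},
    {"x": 0,"y": 0,"z": 0.001,"wx": 0,"wy": 0,"wz": 0},
    {"x": 0,"y": 0,"z": 0.001,"wx": 0,"wy": 0,"wz": 0},
    {"x": 0,"y": 0,"z": 0.001,"wx": 0,"wy": 0,"wz": 0},
    {"x": 0,"y": 0,"z": 0.001,"wx": 0,"wy": 0,"wz": 0},
    {"x": 0,"y": 0,"z": 0.001,"wx": 0,"wy": 0,"wz": 0},
    {"x": 0,"y": 0,"z": 0.001,"wx": 0,"wy": 0,"wz": 0},
    {"x": 0,"y": 0,"z": 0.001,"wx": 0,"wy": 0,"wz": 0},
    {"x": 0,"y": 0,"z": 0.001,"wx": 0,"wy": 0,"wz": 0},
    {"x": 0,"y": 0,"z": 0.001,"wx": 0,"wy": 0,"wz": 0},
  ],
)

```text
clock: 21.35
position: [0.5715, 0.1963, 0.1191]
orientation: [-0.537, 3.095, -0.0]
ft_force: [1.0, -2.5, 1.5]
opening: 0.0132
```

Request:
move_arm(
  targets=[
    {"x": 0,"y": 0,"z": 0.001,"wx": 0,"wy": 0,"wz": 0},
    {"x": 0,"y": 0,"z": 0.001,"wx": 0,"wy": 0,"wz": 0},
    {"x": 0,"y": 0,"z": 0.001,"wx": 0,"wy": 0,"wz": 0},
    {"x": 0,"y": 0,"z": 0.001,"wx": 0,"wy": 0,"wz": 0},
    {"x": 0,"y": 0,"z": 0.001,"wx": 0,"wy": 0,"wz": 0},
    {"x": 0,"y": 0,"z": 0.001,"wx": 0,"wy": 0,"wz": 0},
    {"x": 0,"y": 0,"z": 0.001,"wx": 0,"wy": 0,"wz": 0},
    {"x": 0,"y": 0,"z": 0.001,"wx": 0,"wy": 0,"wz": 0},
    {"x": 0,"y": 0,"z": 0.001,"wx": 0,"wy": 0,"wz": 0},
    {"x": 0,"y": 0,"z": 0.001,"wx": 0,"wy": 0,"wz": 0},
  ],
)

```text
clock: 22.18
position: [0.5715, 0.1964, 0.1161]
orientation: [-0.537, 3.095, 0.0]
ft_force: [1.5, -2.8, 2.0]
opening: 0.0134
```

Request:
move_arm(
  targets=[
    {"x": 0,"y": 0,"z": 0.001,"wx": 0,"wy": 0,"wz": 0},
    {"x": 0,"y": 0,"z": 0.001,"wx": 0,"wy": 0,"wz": 0},
    {"x": 0,"y": 0,"z": 0.001,"wx": 0,"wy": 0,"wz": 0},
    {"x": 0,"y": 0,"z": 0.001,"wx": 0,"wy": 0,"wz": 0},
    {"x": 0,"y": 0,"z": 0.001,"wx": 0,"wy": 0,"wz": 0},
    {"x": 0,"y": 0,"z": 0.001,"wx": 0,"wy": 0,"wz": 0},
    {"x": 0,"y": 0,"z": 0.001,"wx": 0,"wy": 0,"wz": 0},
    {"x": 0,"y": 0,"z": 0.001,"wx": 0,"wy": 0,"wz": 0},
    {"x": 0,"y": 0,"z": 0.001,"wx": 0,"wy": 0,"wz": 0},
    {"x": 0,"y": 0,"z": 0.001,"wx": 0,"wy": 0,"wz": 0},
  ],
)

```text
clock: 23.02
position: [0.5718, 0.1965, 0.1145]
orientation: [-0.538, 3.094, 0.0]
ft_force: [-4.1, -3.0, 14.9]
opening: 0.0134
```

Jammed at about 30 mm depth with 15 N, so slot 2 is blocked. Slot 1 should be the free one.

Request:
move_arm(
  targets=[
    {"x": 0,"y": 0,"z": -0.015,"wx": 0,"wy": 0,"wz": 0},
    {"x": 0,"y": 0,"z": -0.035,"wx": 0,"wy": 0,"wz": 0},
    {"x": 0,"y": 0,"z": -0.04,"wx": 0,"wy": 0,"wz": 0},
    {"x": 0,"y": 0,"z": -0.04,"wx": 0,"wy": 0,"wz": 0},
    {"x": 0,"y": 0,"z": -0.02,"wx": 0,"wy": 0,"wz": 0},
    {"x": 0,"y": 0.02,"z": 0,"wx": 0,"wy": 0,"wz": 0},
    {"x": 0,"y": 0.045,"z": 0,"wx": 0,"wy": 0,"wz": 0},
    {"x": 0,"y": 0.045,"z": 0,"wx": 0,"wy": 0,"wz": 0},
    {"x": 0,"y": 0.025,"z": 0,"wx": 0,"wy": 0,"wz": 0},
    {"x": 0,"y": 0.012,"z": 0,"wx": 0,"wy": 0,"wz": 0},
  ],
)

```text
clock: 23.85
position: [0.5557, 0.2396, 0.1574]
orientation: [0.54, -3.094, 0.0]
ft_force: [0.6, -0.9, -0.8]
opening: 0.0133
```

```bash
python3 -c "
from cell import manip
for i in range(4):manip.read_camera('wrist')
import cv2;cv2.imwrite('pics/w6.png',cv2.resize(manip.read_camera('wrist')[180:330,220:420,::-1],(800,600),interpolation=2))";python3 e.py 1
```

```text
{'clock': np.float64(24.15), 'q': array([ 0.7259,  0.3017, -0.2475,  0.    , -1.022 , -1.9532]), 'position': array([0.5566, 0.2376, 0.1579]), 'orientation': array([ 5.3690e-01, -3.0951e+00,  3.0000e-04]), 'ft_force': array([-0.6664,  0.7758, -1.0565]), 'torque': array([ 0.0041, -0.0149,  0.0095]), 'opening': np.float64(0.0136)}
tip z depth mm -13.1 err to slot in tool mm [ 0.1  -0.26 13.14]
```

Request:
move_arm(
  targets=[
    {"x": 0,"y": -0.002,"z": 0.01,"wx": 0,"wy": 0,"wz": 0},
    {"x": 0,"y": 0,"z": 0.012,"wx": 0,"wy": 0,"wz": 0},
    {"x": 0,"y": 0,"z": 0.012,"wx": 0,"wy": 0,"wz": 0},
    {"x": 0,"y": 0,"z": 0.01,"wx": 0,"wy": 0,"wz": 0},
    {"x": 0,"y": 0,"z": 0.006,"wx": 0,"wy": 0,"wz": 0},
    {"x": 0,"y": 0,"z": 0.006,"wx": 0,"wy": 0,"wz": 0},
    {"x": 0,"y": 0,"z": 0.006,"wx": 0,"wy": 0,"wz": 0},
    {"x": 0,"y": 0,"z": 0.006,"wx": 0,"wy": 0,"wz": 0},
    {"x": 0,"y": 0,"z": 0.006,"wx": 0,"wy": 0,"wz": 0},
    {"x": 0,"y": 0,"z": 0.004,"wx": 0,"wy": 0,"wz": 0},
  ],
)

```text
clock: 24.98
position: [0.5568, 0.2373, 0.1345]
orientation: [0.537, -3.095, -0.0]
ft_force: [-0.1, -0.3, -0.3]
opening: 0.0133
```

Request:
move_arm(
  targets=[
    {"x": 0,"y": 0,"z": 0.003,"wx": 0,"wy": 0,"wz": 0},
    {"x": 0,"y": 0,"z": 0.003,"wx": 0,"wy": 0,"wz": 0},
    {"x": 0,"y": 0,"z": 0.003,"wx": 0,"wy": 0,"wz": 0},
    {"x": 0,"y": 0,"z": 0.003,"wx": 0,"wy": 0,"wz": 0},
    {"x": 0,"y": 0,"z": 0.003,"wx": 0,"wy": 0,"wz": 0},
    {"x": 0,"y": 0,"z": 0.003,"wx": 0,"wy": 0,"wz": 0},
    {"x": 0,"y": 0,"z": 0.003,"wx": 0,"wy": 0,"wz": 0},
    {"x": 0,"y": 0,"z": 0.003,"wx": 0,"wy": 0,"wz": 0},
    {"x": 0,"y": 0,"z": 0.003,"wx": 0,"wy": 0,"wz": 0},
    {"x": 0,"y": 0,"z": 0.003,"wx": 0,"wy": 0,"wz": 0},
  ],
)

```text
clock: 25.82
position: [0.5573, 0.2375, 0.1263]
orientation: [-0.537, 3.094, 0.001]
ft_force: [0.9, -0.6, 3.5]
opening: 0.0134
```

Request:
move_arm(
  targets=[
    {"x": 0,"y": 0,"z": 0.0012,"wx": 0,"wy": 0,"wz": 0},
    {"x": 0,"y": 0,"z": 0.0012,"wx": 0,"wy": 0,"wz": 0},
    {"x": 0,"y": 0,"z": 0.0012,"wx": 0,"wy": 0,"wz": 0},
    {"x": 0,"y": 0,"z": 0.0012,"wx": 0,"wy": 0,"wz": 0},
    {"x": 0,"y": 0,"z": 0.0012,"wx": 0,"wy": 0,"wz": 0},
    {"x": 0,"y": 0,"z": 0.0012,"wx": 0,"wy": 0,"wz": 0},
    {"x": 0,"y": 0,"z": 0.0012,"wx": 0,"wy": 0,"wz": 0},
    {"x": 0,"y": 0,"z": 0.0012,"wx": 0,"wy": 0,"wz": 0},
    {"x": 0,"y": 0,"z": 0.0012,"wx": 0,"wy": 0,"wz": 0},
    {"x": 0,"y": 0,"z": 0.0012,"wx": 0,"wy": 0,"wz": 0},
  ],
)

```text
clock: 26.65
position: [0.5568, 0.2373, 0.122]
orientation: [0.537, -3.095, 0.0]
ft_force: [-0.4, 0.1, 2.9]
opening: 0.0131
```

Request:
move_arm(
  targets=[
    {"x": 0,"y": 0,"z": 0.001,"wx": 0,"wy": 0,"wz": 0},
    {"x": 0,"y": 0,"z": 0.001,"wx": 0,"wy": 0,"wz": 0},
    {"x": 0,"y": 0,"z": 0.001,"wx": 0,"wy": 0,"wz": 0},
    {"x": 0,"y": 0,"z": 0.001,"wx": 0,"wy": 0,"wz": 0},
    {"x": 0,"y": 0,"z": 0.001,"wx": 0,"wy": 0,"wz": 0},
    {"x": 0,"y": 0,"z": 0.001,"wx": 0,"wy": 0,"wz": 0},
    {"x": 0,"y": 0,"z": 0.001,"wx": 0,"wy": 0,"wz": 0},
    {"x": 0,"y": 0,"z": 0.001,"wx": 0,"wy": 0,"wz": 0},
    {"x": 0,"y": 0,"z": 0.001,"wx": 0,"wy": 0,"wz": 0},
    {"x": 0,"y": 0,"z": 0.001,"wx": 0,"wy": 0,"wz": 0},
  ],
)

```text
clock: 27.48
position: [0.5568, 0.2373, 0.1191]
orientation: [0.537, -3.095, 0.0]
ft_force: [0.2, 0.2, 2.6]
opening: 0.0134
```

Request:
move_arm(
  targets=[
    {"x": 0,"y": 0,"z": 0.001,"wx": 0,"wy": 0,"wz": 0},
    {"x": 0,"y": 0,"z": 0.001,"wx": 0,"wy": 0,"wz": 0},
    {"x": 0,"y": 0,"z": 0.001,"wx": 0,"wy": 0,"wz": 0},
    {"x": 0,"y": 0,"z": 0.001,"wx": 0,"wy": 0,"wz": 0},
    {"x": 0,"y": 0,"z": 0.001,"wx": 0,"wy": 0,"wz": 0},
    {"x": 0,"y": 0,"z": 0.001,"wx": 0,"wy": 0,"wz": 0},
    {"x": 0,"y": 0,"z": 0.001,"wx": 0,"wy": 0,"wz": 0},
    {"x": 0,"y": 0,"z": 0.001,"wx": 0,"wy": 0,"wz": 0},
    {"x": 0,"y": 0,"z": 0.001,"wx": 0,"wy": 0,"wz": 0},
    {"x": 0,"y": 0,"z": 0.001,"wx": 0,"wy": 0,"wz": 0},
  ],
)

```text
clock: 28.32
position: [0.5569, 0.2373, 0.1161]
orientation: [-0.537, 3.095, 0.0]
ft_force: [1.3, -1.1, 2.4]
opening: 0.0134
```

Request:
move_arm(
  targets=[
    {"x": 0,"y": 0,"z": 0.001,"wx": 0,"wy": 0,"wz": 0},
    {"x": 0,"y": 0,"z": 0.001,"wx": 0,"wy": 0,"wz": 0},
    {"x": 0,"y": 0,"z": 0.001,"wx": 0,"wy": 0,"wz": 0},
    {"x": 0,"y": 0,"z": 0.001,"wx": 0,"wy": 0,"wz": 0},
    {"x": 0,"y": 0,"z": 0.001,"wx": 0,"wy": 0,"wz": 0},
    {"x": 0,"y": 0,"z": 0.001,"wx": 0,"wy": 0,"wz": 0},
    {"x": 0,"y": 0,"z": 0.001,"wx": 0,"wy": 0,"wz": 0},
    {"x": 0,"y": 0,"z": 0.001,"wx": 0,"wy": 0,"wz": 0},
    {"x": 0,"y": 0,"z": 0.001,"wx": 0,"wy": 0,"wz": 0},
    {"x": 0,"y": 0,"z": 0.001,"wx": 0,"wy": 0,"wz": 0},
  ],
)

```text
clock: 29.15
position: [0.5568, 0.2373, 0.1131]
orientation: [0.537, -3.095, 0.0]
ft_force: [0.7, -0.8, 2.4]
opening: 0.0132
```

Request:
move_arm(
  targets=[
    {"x": 0,"y": 0,"z": 0.001,"wx": 0,"wy": 0,"wz": 0},
    {"x": 0,"y": 0,"z": 0.001,"wx": 0,"wy": 0,"wz": 0},
    {"x": 0,"y": 0,"z": 0.001,"wx": 0,"wy": 0,"wz": 0},
    {"x": 0,"y": 0,"z": 0.001,"wx": 0,"wy": 0,"wz": 0},
    {"x": 0,"y": 0,"z": 0.001,"wx": 0,"wy": 0,"wz": 0},
    {"x": 0,"y": 0,"z": 0.001,"wx": 0,"wy": 0,"wz": 0},
    {"x": 0,"y": 0,"z": 0.001,"wx": 0,"wy": 0,"wz": 0},
    {"x": 0,"y": 0,"z": 0.001,"wx": 0,"wy": 0,"wz": 0},
    {"x": 0,"y": 0,"z": 0.001,"wx": 0,"wy": 0,"wz": 0},
    {"x": 0,"y": 0,"z": 0.001,"wx": 0,"wy": 0,"wz": 0},
  ],
)

```text
clock: 29.98
position: [0.5568, 0.2373, 0.1101]
orientation: [0.537, -3.095, -0.0]
ft_force: [-0.4, 0.7, 2.8]
opening: 0.0131
```

Request:
move_arm(
  targets=[
    {"x": 0,"y": 0,"z": 0.001,"wx": 0,"wy": 0,"wz": 0},
    {"x": 0,"y": 0,"z": 0.001,"wx": 0,"wy": 0,"wz": 0},
    {"x": 0,"y": 0,"z": 0.001,"wx": 0,"wy": 0,"wz": 0},
    {"x": 0,"y": 0,"z": 0.001,"wx": 0,"wy": 0,"wz": 0},
    {"x": 0,"y": 0,"z": 0.001,"wx": 0,"wy": 0,"wz": 0},
    {"x": 0,"y": 0,"z": 0.001,"wx": 0,"wy": 0,"wz": 0},
    {"x": 0,"y": 0,"z": 0.001,"wx": 0,"wy": 0,"wz": 0},
    {"x": 0,"y": 0,"z": 0.001,"wx": 0,"wy": 0,"wz": 0},
    {"x": 0,"y": 0,"z": 0.001,"wx": 0,"wy": 0,"wz": 0},
    {"x": 0,"y": 0,"z": 0.001,"wx": 0,"wy": 0,"wz": 0},
  ],
)

```text
clock: 30.82
position: [0.5568, 0.2373, 0.1071]
orientation: [0.537, -3.095, 0.0]
ft_force: [-0.8, 0.3, 3.1]
opening: 0.0134
```

Request:
move_arm(
  targets=[
    {"x": 0,"y": 0,"z": 0.001,"wx": 0,"wy": 0,"wz": 0},
    {"x": 0,"y": 0,"z": 0.001,"wx": 0,"wy": 0,"wz": 0},
    {"x": 0,"y": 0,"z": 0.001,"wx": 0,"wy": 0,"wz": 0},
    {"x": 0,"y": 0,"z": 0.001,"wx": 0,"wy": 0,"wz": 0},
    {"x": 0,"y": 0,"z": 0.001,"wx": 0,"wy": 0,"wz": 0},
    {"x": 0,"y": 0,"z": 0.001,"wx": 0,"wy": 0,"wz": 0},
    {"x": 0,"y": 0,"z": 0.001,"wx": 0,"wy": 0,"wz": 0},
    {"x": 0,"y": 0,"z": 0.001,"wx": 0,"wy": 0,"wz": 0},
    {"x": 0,"y": 0,"z": 0.001,"wx": 0,"wy": 0,"wz": 0},
    {"x": 0,"y": 0,"z": 0.001,"wx": 0,"wy": 0,"wz": 0},
  ],
)

```text
clock: 31.65
position: [0.5568, 0.2373, 0.1041]
orientation: [0.537, -3.095, 0.0]
ft_force: [1.2, 0.2, 3.3]
opening: 0.0129
```

Depth is 40.7 mm, past any blank. I expect the shoulder to land in about 5 mm.

Request:
move_arm(
  targets=[
    {"x": 0,"y": 0,"z": 0.0015,"wx": 0,"wy": 0,"wz": 0},
    {"x": 0,"y": 0,"z": 0.0015,"wx": 0,"wy": 0,"wz": 0},
    {"x": 0,"y": 0,"z": 0.0015,"wx": 0,"wy": 0,"wz": 0},
    {"x": 0,"y": 0,"z": 0.0015,"wx": 0,"wy": 0,"wz": 0},
    {"x": 0,"y": 0,"z": 0.0015,"wx": 0,"wy": 0,"wz": 0},
    {"x": 0,"y": 0,"z": 0.0015,"wx": 0,"wy": 0,"wz": 0},
    {"x": 0,"y": 0,"z": 0.0015,"wx": 0,"wy": 0,"wz": 0},
    {"x": 0,"y": 0,"z": 0.0015,"wx": 0,"wy": 0,"wz": 0},
    {"x": 0,"y": 0,"z": 0.0015,"wx": 0,"wy": 0,"wz": 0},
    {"x": 0,"y": 0,"z": 0.0015,"wx": 0,"wy": 0,"wz": 0},
  ],
)

```text
clock: 32.48
position: [0.5568, 0.2373, 0.0995]
orientation: [0.537, -3.095, 0.0]
ft_force: [1.4, -0.5, 3.5]
opening: 0.0129
```

Request:
move_arm(
  targets=[
    {"x": 0,"y": 0,"z": 0.001,"wx": 0,"wy": 0,"wz": 0},
    {"x": 0,"y": 0,"z": 0.001,"wx": 0,"wy": 0,"wz": 0},
    {"x": 0,"y": 0,"z": 0.001,"wx": 0,"wy": 0,"wz": 0},
    {"x": 0,"y": 0,"z": 0.001,"wx": 0,"wy": 0,"wz": 0},
    {"x": 0,"y": 0,"z": 0.001,"wx": 0,"wy": 0,"wz": 0},
    {"x": 0,"y": 0,"z": 0.001,"wx": 0,"wy": 0,"wz": 0},
    {"x": 0,"y": 0,"z": 0.001,"wx": 0,"wy": 0,"wz": 0},
    {"x": 0,"y": 0,"z": 0,"wx": 0,"wy": 0,"wz": 0},
    {"x": 0,"y": 0,"z": 0,"wx": 0,"wy": 0,"wz": 0},
    {"x": 0,"y": 0,"z": 0,"wx": 0,"wy": 0,"wz": 0},
  ],
)

```text
clock: 33.32
position: [0.5569, 0.2374, 0.0988]
orientation: [-0.538, 3.095, 0.0]
ft_force: [-4.9, -1.6, 12.7]
opening: 0.0133
```

The shoulder landed at TCP z 0.0988, exactly as predicted, at 12.7 N. I'll ease the preload, then open.

Request:
move_arm(
  targets=[
    {"x": 0,"y": 0,"z": -0.001,"wx": 0,"wy": 0,"wz": 0},
    {"x": 0,"y": 0,"z": -0.001,"wx": 0,"wy": 0,"wz": 0},
    {"x": 0,"y": 0,"z": -0.001,"wx": 0,"wy": 0,"wz": 0},
    {"x": 0,"y": 0,"z": 0,"wx": 0,"wy": 0,"wz": 0},
    {"x": 0,"y": 0,"z": 0,"wx": 0,"wy": 0,"wz": 0},
    {"x": 0,"y": 0,"z": 0,"wx": 0,"wy": 0,"wz": 0},
    {"x": 0,"y": 0,"z": 0,"wx": 0,"wy": 0,"wz": 0},
    {"x": 0,"y": 0,"z": 0,"wx": 0,"wy": 0,"wz": 0},
    {"x": 0,"y": 0,"z": 0,"wx": 0,"wy": 0,"wz": 0},
    {"x": 0,"y": 0,"z": 0,"wx": 0,"wy": 0,"wz": 0},
  ],
)

```text
clock: 34.15
position: [0.5568, 0.2373, 0.0988]
orientation: [-0.537, 3.095, 0.0]
ft_force: [-1.6, -0.2, 6.3]
opening: 0.0132
```

Request:
move_arm(
  targets=[
    {"x": 0,"y": 0,"z": 0,"wx": 0,"wy": 0,"wz": 0},
    {"x": 0,"y": 0,"z": 0,"wx": 0,"wy": 0,"wz": 0},
    {"x": 0,"y": 0,"z": 0,"wx": 0,"wy": 0,"wz": 0},
    {"x": 0,"y": 0,"z": 0,"wx": 0,"wy": 0,"wz": 0},
    {"x": 0,"y": 0,"z": 0,"wx": 0,"wy": 0,"wz": 0},
    {"x": 0,"y": 0,"z": 0,"wx": 0,"wy": 0,"wz": 0},
    {"x": 0,"y": 0,"z": 0,"wx": 0,"wy": 0,"wz": 0},
    {"x": 0,"y": 0,"z": 0,"wx": 0,"wy": 0,"wz": 0},
    {"x": 0,"y": 0,"z": 0,"wx": 0,"wy": 0,"wz": 0},
    {"x": 0,"y": 0,"z": 0,"wx": 0,"wy": 0,"wz": 0},
  ],
  fingers=1,
)

```text
clock: 34.98
position: [0.5569, 0.2373, 0.0984]
orientation: [-0.537, 3.095, 0.0]
ft_force: [0.2, -0.4, -0.9]
opening: 0.0858
```

Released. Retreating straight up 120 mm and looking.

Request:
move_arm(
  targets=[
    {"x": 0,"y": 0,"z": -0.015,"wx": 0,"wy": 0,"wz": 0},
    {"x": 0,"y": 0,"z": -0.03,"wx": 0,"wy": 0,"wz": 0},
    {"x": 0,"y": 0,"z": -0.04,"wx": 0,"wy": 0,"wz": 0},
    {"x": 0,"y": 0,"z": -0.05,"wx": 0,"wy": 0,"wz": 0},
    {"x": 0,"y": 0,"z": -0.06,"wx": 0,"wy": 0,"wz": 0},
    {"x": 0,"y": 0,"z": -0.06,"wx": 0,"wy": 0,"wz": 0},
    {"x": 0,"y": 0,"z": -0.06,"wx": 0,"wy": 0,"wz": 0},
    {"x": 0,"y": 0,"z": -0.05,"wx": 0,"wy": 0,"wz": 0},
    {"x": 0,"y": 0,"z": -0.03,"wx": 0,"wy": 0,"wz": 0},
    {"x": 0,"y": 0,"z": 0,"wx": 0,"wy": 0,"wz": 0},
  ],
)

```text
clock: 35.82
position: [0.5579, 0.2379, 0.2199]
orientation: [-0.537, 3.091, 0.003]
ft_force: [0.7, 0.7, -0.5]
opening: 0.0854
```

```bash
python3 -c "
from h import *
for i in range(3): manip.read_camera('wrist')
w=manip.read_camera('wrist')[:,:,::-1];t=manip.read_camera('scene')[:,:,::-1]
cv2.imwrite('pics/f.png',np.vstack([np.hstack([cv2.resize(t[140:290,330:480],(400,400),interpolation=2),cv2.resize(w[160:310,220:370],(400,400),interpolation=2)])]))
st()"
```

```text
{'clock': np.float64(36.0667), 'q': array([ 7.2530e-01,  2.5570e-01, -1.7070e-01, -3.0000e-04, -1.1462e+00,
       -1.9524e+00]), 'position': array([0.5563, 0.237 , 0.2157]), 'orientation': array([ 5.3680e-01, -3.0936e+00,  1.2000e-03]), 'ft_force': array([ 0.2176,  0.2949, -0.2124]), 'torque': array([-0.0597,  0.0539, -0.0205]), 'opening': np.float64(0.0855)}
```

View pics/f.png

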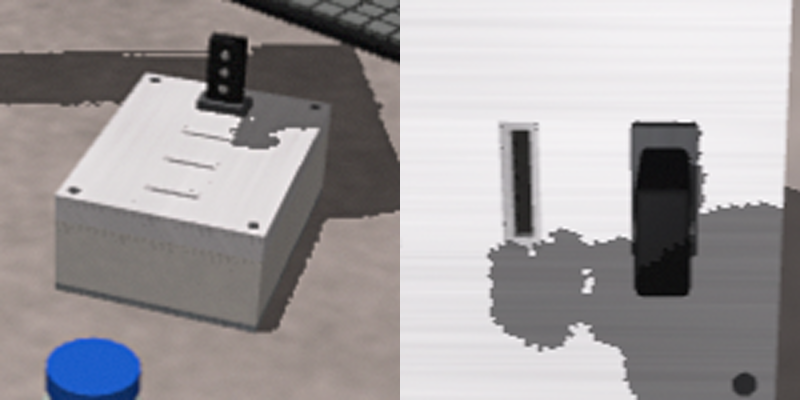

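The blade stands upright with its shoulder flat on the lid in slot 1, at the far +y end. The gripper is clear and the jar is still in place.

```bash
python3 -c "
from cell import manip
print(manip.job_done())"
```

```text
the job is handed in; nothing more can be done
None
```

Slot 1, at the module's +y end, is the free one. The blade stands in it fully home, released, and the job is handed in at about 36 s.

| Slot (in order tried) | Result | Force reading |
|---|---|---|
| 3 | jammed about 36 mm down | 14 N |
| 4 | jammed about 24 mm down | 15 N |
| 2 | jammed about 30 mm down | 15 N |
| 1 | went fully home, 46 mm | 13 N as the shoulder landed |

- **Force limit:** the force was read at the end of each short step. The highest reading was about 15 N, well under the 40 N limit. After each jam I drew the blade straight back out.
- **Last checks:** the shoulder landed at the height I had predicted. The final pictures show the blade upright with its shoulder flat on the lid, and the gripper open and about 120 mm above where it released the blade.
- **Bystanders:** the jar's cap is visible in the last picture. I did not check the screwdriver or the beaker again at the end, but no move was planned near them.

No check failed or disagreed. One move call was refused early for missing keys, and nothing moved.

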